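Press two flanged bushings into a bearing carriage

TASK

Fit the two flanged bushings into the aluminium bearing carriage: the larger one in the larger bore, the smaller one in the smaller bore, each pressed straight in until its flange sits flush on the carriage floor. Do not shift or knock over the loupe, the collet and the two lock cylinders that crowd round them.

Things in the scene. Friction and masses are not known exactly. Their poses are not given: they have to be found in the camera images.
- wide_bushing_center (a point): Centre (15 mm above the foot) of the larger brass flanged bushing, a tube with a collar, loose, standing on the bench sleeve down, flange on top. Sleeve 30 mm outside diameter, 24 mm long, its last 4 mm tapered by 2 mm; flange 42 mm diameter, 6 mm thick, from 9 to 15 mm above this point. About 0.1 kg. z is its axis; round, so yaw means nothing.
- wide_bushing_shoulder (a point): Point on the axis of the larger bushing, level with the underside of its flange (its shoulder), 24 mm above its foot.
- narrow_bushing_center (a point): Centre (15 mm above the foot) of the smaller brass flanged bushing, a tube with a collar, loose, standing on the bench sleeve down, flange on top. Sleeve 22 mm outside diameter, 24 mm long, its last 4 mm tapered by 2 mm; flange 34 mm diameter, 6 mm thick, from 9 to 15 mm above this point. About 0.1 kg. z is its axis; round, so yaw means nothing.
- narrow_bushing_shoulder (a point): Point on the axis of the smaller bushing, level with the underside of its flange (its shoulder), 24 mm above its foot.
- carriage: Aluminium trough fixed to the bench, 80 mm wide (x), 170 mm long (y), ends open. Floor 34 mm above the bench; side walls 8 mm thick, tops 56 mm above the bench, 64 mm apart inside: no room for a finger between flange and wall, but room along the trough. Bores on its centre line, larger at y = +45 mm, smaller at y = -45 mm. Screw heads 4 mm high in the floor's corners. Origin: centre of underside.
- wide_bore (a point): Mouth centre of the larger bore, in the carriage floor; z up. For the 30 mm sleeve with 1 mm clearance on diameter, chamfered. The bushing drops in 9 to 13 mm, then stands on a tight grip ring, shoulder 11 to 15 mm above the floor; a steady push of about 13 N straight down drives both on until the flange lands on the floor. It does not spring back.
- narrow_bore (a point): Mouth centre of the smaller bore, in the carriage floor; z up. For the 22 mm sleeve with 1 mm clearance on diameter, chamfered. The bushing drops in 9 to 13 mm, then stands on a tight grip ring, shoulder 11 to 15 mm above the floor; a steady push of about 13 N straight down drives both on until the flange lands on the floor. It does not spring back.
- panel_top (a point): Middle of the top edge of the upright pale grey sheet panel fixed at the front left of the bench: about 400 mm wide (along y), top about 225 mm above the bench. Only an obstacle to pass over or round; tall machines and a tool bin stand behind it and to the left of the carriage.
- loupe: Black eye loupe, 38 mm diameter, 32 mm high, loose, standing beside the larger bushing (about 10 mm gap). Origin: centre of the underside.
- lock_cylinder_short: Steel-coloured euro lock cylinder, 41 x 65 x 17 mm, loose, lying on the other side of the larger bushing, opposite the loupe, its long side (its y) towards the bushing. Origin: centre of the underside.
- collet: Small pale collet, 21 mm diameter, 40 mm high, loose, standing upright beside the smaller bushing (about 10 mm gap). Origin: centre of the underside.
- lock_cylinder_long: Brass-coloured euro lock cylinder, 41 x 73 x 17 mm, loose, lying on the other side of the smaller bushing, opposite the collet, its long side (its y) towards the bushing. Origin: centre of the underside.
Not all that is in view belongs to the job. Leave any blue or green look-alike of the part that bears wide_bushing_center alone.

How it is judged:
By the outcome, as a careful person would: the job done as asked, in the order asked, and still so for the second after the job is handed in, with the robot touching nothing.
It also fails if it takes over 72 s, if anything falls off the work surface, if the arm or the gripper's body presses on something with over 40 N, if the wrist force passes 120 N, or if a joint passes its speed limit or range.

ROBOT

A 6-joint arm with a two-finger parallel gripper is mounted at the origin on a cart in front of the work surface, level with it; the furniture and walls round the work are solid. World frame = base frame: x ahead of the robot, y to its left, z up, the work surface at z = 0. Lengths are in m, angles in rad, forces in N, time in s.
With the tool pointing down it reaches from about 0.3 to 1 m from the base axis. Payload 5.1 kg.
Tool frame: the origin (TCP) lies on the centre line of the jaws, within the pads' length; the fingertips stand 17 mm ahead of it and the grasp point (between the pads) lies 2 mm behind it; y points along the fingers, x is the direction in which the jaws open and shut, and the axes are right-handed (so a half turn about y gives the same grasp; the last joint's range is limited). The gripper opens to 95 mm and grips with 3 to 60 N. Pads are 20 mm wide; open, the fingers measure 119 mm over their backs; the gripper's body (75 mm by 180 mm) begins 59 mm behind the grasp point.
Start: joints at [1.248, 0.124, 1.65, -0, 1.367, -0.083], TCP at [0.154, 0.631, 0.21] pointing down, gripper open.
Joint ranges: [-2.61, 2.61], [-1.02, 2.33], [0.03, 2.71], [-1.35, 4.49], [0.32, 2.68], [-2.91, 2.91]. Speed limits (rad/s): [2.57, 2.57, 3.14, 3.14, 3.14, 3.14].

INTERFACE

Orientations are given as [roll, pitch, yaw] about the fixed x, y, z axes, in that order (R = Rz(yaw) Ry(pitch) Rx(roll)).
In Python, from plant import bot, snapshot, calibration, spotter gives the robot as it stands. The module is installed in compiled form; this text tells all that it offers.
- The arm moves only by the tool play_rows, never from a script. Its argument "motion" is a list of rows, each an object with "jaw": the closure, from 0 (fully open) to 1 (shut); "translation": the shift along the tool's x, y, z in mm, a list of three; "spin": the turn about the tool's y in degrees. In form: [{"jaw": jaw, "translation": [x, y, z], "spin": spin}, ...]. A call has 1 to 20 rows; each row shifts and turns the commanded pose from where the row before left it, along the tool's axes as they then stand; what a row does not reach is not made up. A row lasts 1/12 s, in which the tool goes at most 41.7 mm and 7.16 degrees, less where a joint would pass 70% of its speed; a pose out of reach is approached as far as the arm can. A call with a gripper value outside its range is refused whole. The fingers move at their own pace and stop on an object; "squeeze" is the grip in N (left out, the last holds). Time passes only in rows, so rows that do not move let the fingers close. It gives the time, the measured TCP pose, the force and the opening at its end, in the units of the state.
- bot.observe(): the state, without advancing time (a new reading comes with each control period).
- snapshot(name): name is "side" or "top"; returns (picture, depth): 384x512x3 uint8, red, green, blue; 384x512 float32, m along the optical axis (not along the pixel's ray), 0 where there is no reading.
- calibration(name): a dict with "fx", "fy", "cx", "cy" (pixels), "dist_coeffs" ([k1, k2, p1, p2, k3] as OpenCV has them; the pictures are not rectified), "T" (4x4, takes a point from camera to world coordinates). Camera axes: x right, y up, looking along -z (the intrinsics and any distortion apply to the point x, -y, -z); pixel columns grow to the right and rows downward; lengths in m; the calibration is good to about 2 mm. A picture is of the moment at which its call begins. calibration takes no time and is no camera call.
- bot.sign_off(): hands the job in, once; it reports no verdict.
Trained networks look in the newest picture that a camera, given by its name, has taken for a name from the list of things; names that differ only in an ending like _2 or _b are one class to them, and where a whole thing is asked for, a point or a joint stands for the part that bears it (a point fixed in the world has none). Each returns a list of dicts, best first, with "score" (0 to 1); they miss things now and then, are a little off and sometimes report something else, mostly with a low value. They report only what shows in the picture. A call takes as long as a camera call. They do not tell look-alikes from the thing itself.
- spotter.search_frame(camera, target): "bbox" ([left, top, width, height] in pixels, round what is visible of it).
- spotter.masks_of(camera, target): "pixels" (384x512 bool, what is visible of it) and "bbox" ([left, top, width, height] in pixels, round what is visible of it).
The state is a dict: "t": time; "qpos": joint angles; "dq": joint speeds; "joint_efforts": joint torques, N m; "tool_pos": TCP position; "tcp_rot": TCP orientation; "ft_force": force on the tool from outside, world axes, zero at the start; "ft_torque": the same for the moment, N m; "width": finger opening in m.
Only numpy, scipy, OpenCV 4.12 (cv2) and the standard library are available. Lean on these libraries where they do the work, as an engineer would, in place of code of your own. Each camera call takes 0.05 s, during which the arm holds its last target.

## Working session

There is one attempt and no reset: what is moved stays moved. The work goes in short steps, Python scripts to look and compute and a tool call to move; the robot and the scene stay as the last step left them, time stands still between calls to the robot, and variables do not carry over. Pictures are saved under pics/ and viewed, and the job is handed in when it is done.

Besides the shell and the picture viewer there is one more tool, called as a command line: name --argument value ..., lists and objects as JSON in quotes. play_rows: Moves the arm, as the interface text tells. Its arguments: {"type":"object","properties":{"motion":{"type":"array"},"squeeze":{"type":"number"}},"required":["motion"]}

```bash
mkdir -p pics
cat > h.py <<'E'
import numpy as np, cv2
from plant import bot, snapshot, calibration, spotter
E
python3 - <<'E'
from h import *
print(bot.observe())
for n in ("side","top"):
    p,d=snapshot(n); cv2.imwrite(f"pics/{n}0.png",p[:,:,::-1]); np.savez(f"{n}0.npz",p=p,d=d)
    print(n,calibration(n))
E
```

```text
{'t': 0.0, 'qpos': array([ 1.24841409e+00,  1.24494269e-01,  1.65160958e+00, -1.12725078e-05,
        1.36747753e+00, -8.25666939e-02]), 'dq': array([ 0.00136349,  0.001623  ,  0.00191573,  0.00085793, -0.00057487,
       -0.00039078]), 'joint_efforts': array([ 3.64522639e-04, -4.17622161e+01, -3.59922445e+01,  7.74479122e-02,
        4.93463490e-02, -1.79718522e-04]), 'tool_pos': array([0.15420376, 0.63080623, 0.20863214]), 'tcp_rot': array([-1.57064331,  0.00198286,  1.33098323]), 'ft_force': array([-0.36824726,  0.19330873,  1.10299775]), 'ft_torque': array([-0.05374468,  0.0305247 ,  0.02841375]), 'width': 0.09488828915223983}
side {'fx': 405.5827441962687, 'fy': 405.5827441962687, 'cx': 256.9697480023606, 'cy': 191.01615600730352, 'dist_coeffs': array([-0.13993801,  0.        ,  0.        ,  0.        ,  0.        ]), 'T': array([[-0.18320128,  0.65096234, -0.73667179, -0.42873796],
       [-0.98301918, -0.12931927,  0.13019148,  0.13894976],
       [-0.01051611,  0.74801374,  0.66359992,  0.99859287],
       [ 0.        ,  0.        ,  0.        ,  1.        ]])}
top {'fx': 352.37419149297017, 'fy': 352.37419149297017, 'cx': 259.1156431867651, 'cy': 197.40640482168214, 'dist_coeffs': array([0.01168766, 0.        , 0.        , 0.        , 0.        ]), 'T': array([[-3.66354636e-03,  9.94612571e-01, -1.03597352e-01,
         4.05433039e-01],
       [-9.99858428e-01, -1.94197990e-03,  1.67138450e-02,
        -7.45171018e-04],
       [ 1.64226164e-02,  1.03643917e-01,  9.94478877e-01,
         1.10514978e+00],
       [ 0.00000000e+00,  0.00000000e+00,  0.00000000e+00,
         1.00000000e+00]])}
```

View pics/side0.png

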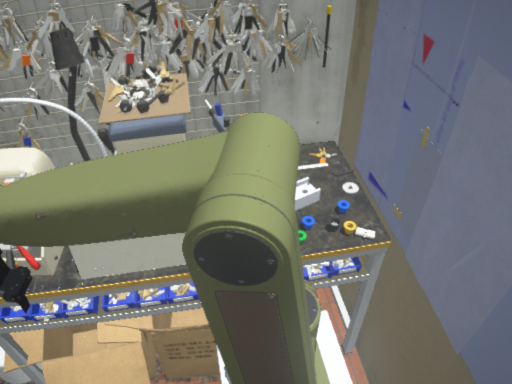

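View pics/top0.png

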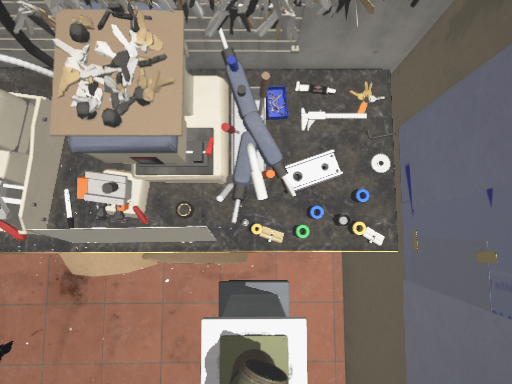

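```bash
cat >> h.py <<'E'
def load(n,k):
    z=np.load(f"{n}{k}.npz"); return z['p'],z['d']
def ray(n,uv):
    c=calibration(n); K=np.array([[c['fx'],0,c['cx']],[0,c['fy'],c['cy']],[0,0,1]])
    q=cv2.undistortPoints(np.array(uv,float).reshape(-1,1,2),K,c['dist_coeffs'])[:,0]
    return np.c_[q[:,0],-q[:,1],-np.ones(len(q))],c['T']
def atz(n,uv,z):
    r,T=ray(n,uv); w=r@T[:3,:3].T; s=(z-T[2,3])/w[:,2]; return T[:3,3]+w*s[:,None]
def atd(n,uv,d):
    r,T=ray(n,uv); return (r*np.array(d)[:,None])@T[:3,:3].T+T[:3,3]
def proj(n,P):
    c=calibration(n); K=np.array([[c['fx'],0,c['cx']],[0,c['fy'],c['cy']],[0,0,1]]);T=c['T']
    q=(np.atleast_2d(P)-T[:3,3])@T[:3,:3]; q=q*[1,-1,-1]
    return cv2.projectPoints(q.reshape(-1,1,3),np.zeros(3),np.zeros(3),K,c['dist_coeffs'])[0][:,0]
E
python3 - <<'E'
from h import *
p,d=load("top",0)
a=cv2.resize(p[140:250,225:395,::-1],None,fx=4.6,fy=4.6,interpolation=cv2.INTER_CUBIC)
cv2.imwrite("pics/c1.png",a)
snapshot("top")
for t in ["wide_bushing_center","narrow_bushing_center","carriage","loupe","collet","lock_cylinder_short","lock_cylinder_long"]:
    for r in spotter.masks_of("top",t)[:4]:
        m=r['pixels']; v,u=np.nonzero(m); z=np.median(d[m]); W=atd("top",[[u.mean(),v.mean()]],[z])[0]
        print(t,round(r['score'],2),np.round(r['bbox'],1),m.sum(),np.round([u.mean(),v.mean()],1),W.round(4),p[m].mean(0).round())
E
```

```text
wide_bushing_center 0.62 [351.6 222.2  15.   14.5] 150 [359.3 228.5] [ 0.4214 -0.3249  0.0274] [198. 183. 117.]
wide_bushing_center 0.58 [310.  205.7  14.2  13.4] 132 [316.9 212. ] [ 0.4722 -0.1959  0.0285] [ 86. 130. 206.]
wide_bushing_center 0.56 [358.8 190.4  12.   11.4] 90 [363.5 194.7] [ 0.5253 -0.3413  0.0284] [ 81. 128. 208.]
wide_bushing_center 0.5 [296.7 223.8  16.3  14.7] 117 [302.7 231.3] [ 0.4135 -0.1514  0.0284] [107. 203. 127.]
narrow_bushing_center 0.56 [250.7 224.5  10.3   9.7] 94 [256.8 228.6] [ 0.422  -0.0114  0.0279] [220. 200. 122.]
narrow_bushing_center 0.48 [340.6 213.5  10.3  12.3] 133 [344.1 219.3] [ 0.4501 -0.2819  0.0163] [117. 116. 113.]
carriage 0.86 [286.7 148.8  56.3  44.2] 1359 [313.  170.3] [ 0.6008 -0.1854  0.0342] [226. 225. 226.]
loupe 0.51 [338.7 214.1  10.4   9.9] 117 [343.7 219.8] [ 0.4487 -0.2809  0.0159] [122. 121. 118.]
collet 0.75 [364.1 229.2  21.8  15.9] 224 [373.3 236.4] [ 0.3973 -0.3721  0.0123] [227. 224. 219.]
lock_cylinder_short 0.59 [364.2 229.   17.6  15.8] 204 [373.9 236.3] [ 0.3974 -0.3739  0.0124] [231. 229. 224.]
lock_cylinder_long 0.69 [260.2 225.1  24.4  18.8] 255 [271.8 234.5] [ 0.4041 -0.058   0.0116] [212. 194. 155.]
```

View pics/c1.png

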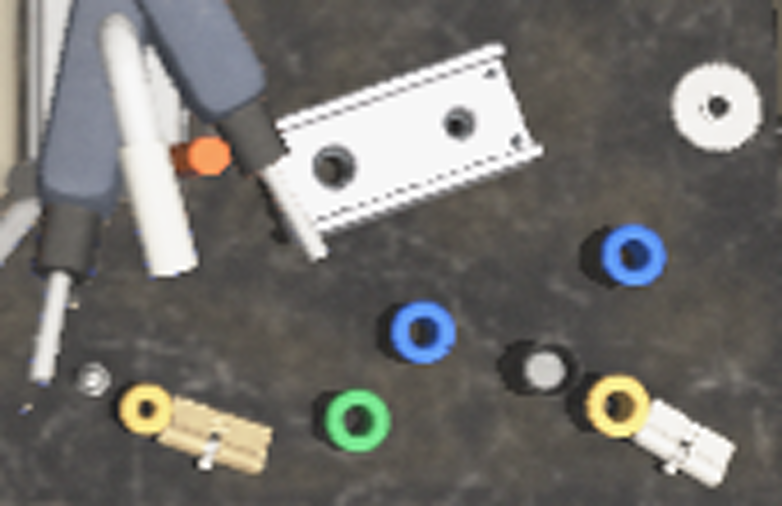

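Run:
```python
from h import *
p,d=load("top",0)
v,u=np.mgrid[0:384,0:512]
W=atd("top",np.c_[u.ravel(),v.ravel()],d.ravel()).reshape(384,512,3)
np.save("W.npy",W)
h=W[...,2]
np.set_printoptions(linewidth=250)
print((h[60:250:6,160:300:6]*1000).astype(int))
print("rows",list(range(60,250,6)),"cols",list(range(160,300,6)))
hv=np.clip(h/0.4*255,0,255).astype(np.uint8)
cv2.imwrite("pics/h.png",cv2.resize(cv2.applyColorMap(hv,cv2.COLORMAP_JET)[40:260,0:400],None,fx=2,fy=2,interpolation=0))
```

```text
[[ 442  405  403  403  212   45   43   41   45   47   43  254  300   45   48   46   44   49   45   47   49   49   51   51]
 [ 405  404  405  404  210    5    3    3    9    5    4  255  291  270    3    4    5    5    6    4    8   13    9    8]
 [ 402  403  404  404  207   -2   -2    2   -3   -3   -2  250  261  260  251    0    0   -1   -2    0   -1   -1    0   -1]
 [ 403  452  405  404  207   73   56   59   58   53   57   -3  255  255  252   -1   -1  257  259    0   -2   -2    3   -3]
 [ 444  448  402  402  207   82   57   57   55   56   57   35  251  255  253   -3   -3  230  225    2   -3   -2   -3    0]
 [ 404  407  403  402  206   81   56   56   58   58   55   34  236  280  278  244   83  198   -1   -2    0   28    0    0]
 [ 404  403  403  403  216   77   54   56   56   57   54   32   97  246  248  241   36  165    3    1    7   24    0    2]
 [ 406  406  404  402  214   80   60   56   53   53   56   32  100  242  242  245    5  109   26   -1   -2   15   -2   -1]
 [ 404  405  404  404  214   81   57   57   56   55   56   35  101  219  240  239  237   64   21    1   -2   -4    0
[... 2421 characters left out ...]
  -1   -2   26    9    1   -3   -1    0   30]
 [ 148  147  144  142  142  140  137  135  133   -3   -1   -5    0   -1    0    0   25   14   12   10   12   -1    1   31]
 [  42   37   31   32   30   28   28   24   17   16    1    0    0   -1   -2   -1    1    0    0   11   17    2    1    0]
 [   0   -2    4   -2    0   -3    1   -3    1   -1   -3    0   -1 1105    0    1   -2    0   -2   -1   -2   -4    0    0]]
rows [60, 66, 72, 78, 84, 90, 96, 102, 108, 114, 120, 126, 132, 138, 144, 150, 156, 162, 168, 174, 180, 186, 192, 198, 204, 210, 216, 222, 228, 234, 240, 246] cols [160, 166, 172, 178, 184, 190, 196, 202, 208, 214, 220, 226, 232, 238, 244, 250, 256, 262, 268, 274, 280, 286, 292, 298]
```

View pics/h.png

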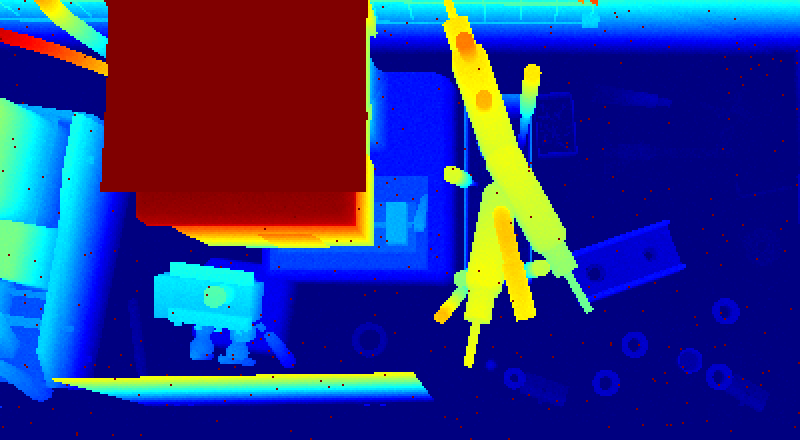

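Run:
```python
from h import *
W=np.load("W.npy");p,d=load("top",0)
for (v,u) in [(192,292),(190,291),(186,288),(184,286),(180,284),(176,281),(165,279),(150,270),(200,238),(222,235),(195,265),(170,264),(197,267)]:
    print((u,v),W[v,u].round(3))
# bores
a=p[150:195,285:345].astype(int)
g=cv2.cvtColor(p,cv2.COLOR_RGB2GRAY).astype(float)
for (u0,v0) in [(297,176),(325,167)]:
    s=g[v0-7:v0+8,u0-7:u0+8]; print(s.astype(int));
```

```text
(292, 192) [ 0.514 -0.102  0.193]
(291, 190) [ 0.52  -0.1    0.192]
(288, 186) [ 0.53  -0.092  0.193]
(286, 184) [ 0.536 -0.087  0.193]
(284, 180) [ 0.546 -0.081  0.197]
(281, 176) [ 0.555 -0.073  0.207]
(279, 165) [ 0.582 -0.067  0.214]
(270, 150) [ 0.617 -0.043  0.23 ]
(238, 200) [0.489 0.037 0.239]
(235, 222) [0.435 0.043 0.25 ]
(265, 195) [ 0.5   -0.029  0.254]
(264, 170) [ 0.605 -0.035  0.015]
(267, 197) [ 0.496 -0.034  0.248]
[[247 247 247 247 247 247 247 247 247 247 247 247 247 247 247]
 [247 247 247 247 247 247 246 246 247 247 247 247 247 247 247]
 [247 247 247 247 246 240 211 185 190 220 244 247 247 247 247]
 [247 247 247 245 204 125 127 120 118 126 175 239 247 247 247]
 [247 247 246 217 123 136 146 137 138 123 114 186 242 247 247]
 [247 247 241 138 127  83  53  45  66 109 121 121 210 245 247]
 [247 247 235 121 116  92  83  49  46  70  96 112 201 245 247]
 [247 247 236 124  93  89  90  75  47  61  73  87 176 243 247]
 [247 247 237 129  90  87  84  72  44  52  67 101 200 245 247]
 [247 247 245 184 107  86  80  69  43  71  84 120 225 247 247]
 [247 247 247 239 160 106  80  56 
[... 527 characters left out ...]
7 247]
 [247 247 247 242 180 125 115 109 133 167 229 247 247 247 247]
 [247 247 246 210 131 137 133 124  99 133 208 245 247 247 247]
 [247 247 244 171  97  43  41  91 122 110 199 245 247 247 247]
 [247 247 245 182  88  41  41  67  96 113 199 245 247 247 247]
 [247 247 247 236 101  51  48  81 107 124 224 246 247 247 247]
 [247 247 247 246 187 121  98 120 151 196 243 247 247 247 247]
 [247 247 247 247 245 230 202 176 219 246 247 247 247 247 247]
 [247 247 247 247 247 247 247 247 247 247 247 247 247 247 247]
 [247 247 247 247 247 247 247 247 247 247 247 247 247 247 247]
 [247 247 247 247 247 247 247 247 247 247 247 247 247 247 247]
 [247 247 247 247 247 247 247 247 247 247 247 247 243 162 171]]
```

Run:
```python
from h import *
W=np.load("W.npy");p,d=load("top",0)
g=cv2.cvtColor(p,cv2.COLOR_RGB2GRAY).astype(float)
B=[]
for (u0,v0) in [(297,176),(325,167)]:
    s=(247-g[v0-7:v0+8,u0-7:u0+8]).clip(0,125); s[-1]=0; s[0]=0
    m=(s>62).astype(float)
    vv,uu=np.mgrid[v0-7:v0+8,u0-7:u0+8]
    for w in (s,m):
        c=[(uu*w).sum()/w.sum(),(vv*w).sum()/w.sum()]; P=atz("top",[c],0.034)[0]; print(c,P,m.sum())
    # area in px -> dia
    B.append(P)
    print("floor h",np.median(W[v0-12:v0+13,u0-12:u0+13,2]))
B=np.array(B); e=B[0]-B[1]; print("dist",np.linalg.norm(e),"yaw of carriage y",np.degrees(np.arctan2(-e[0],e[1])),"centre",B.mean(0))
y=e/np.linalg.norm(e); x=np.array([y[1],-y[0],0])
C=B.mean(0)
for P in [(0.514,-.102),(0.53,-.092),(0.546,-.081),(.555,-.073),(.582,-.067),(.617,-.043),(.5,-.029),(.489,.037)]:
    q=np.array([*P,0.034])-C; print(P,"carriage frame x,y mm",(q@x*1000).round(),(q@y*1000).round())
# bushings by colour
snapshot("top")
hsv=cv2.cvtColor(p,cv2.COLOR_RGB2HSV)
for n,(u0,v0) in dict(wide=(359,228),narrow=(256.8,228.6)).items():
    for t in [n+"_bushing_center"]:
        r=spotter.masks_of("top",t)[0]; m=r['pixels'].astype(np.uint8)
        c,_=cv2.findContours(m,cv2.RETR_EXTERNAL,cv2.CHAIN_APPROX_NONE); c=max(c,key=len)
        (cc,rad)=cv2.minEnclosingCircle(c); el=cv2.fitEllipse(c); 
        print(n,cc,rad,el,atz("top",[cc,el[0]],0.030).round(4), "rad expect px",(0.021 if n=='wide' else .017)*352.4/1.075)
a=cv2.resize(p[210:250,340:390,::-1],None,fx=12,fy=12,interpolation=0);b=cv2.resize(p[210:250,235:285,::-1],None,fx=12,fy=12,interpolation=0)
cv2.imwrite("pics/c2.png",cv2.resize(np.vstack([a,b]),(360,576)))
```

```text
[np.float64(297.24275713516425), np.float64(175.89962304792675)] [ 0.58341387 -0.13648605  0.034     ] 71.0
[np.float64(297.11267605633805), np.float64(175.94366197183098)] [ 0.58327702 -0.13608256  0.034     ] 71.0
floor h 0.03368476005095178
[np.float64(324.48802395209583), np.float64(166.37285429141716)] [ 0.61312937 -0.22132689  0.034     ] 39.0
[np.float64(324.3333333333333), np.float64(166.28205128205127)] [ 0.61341473 -0.22085369  0.034     ] 39.0
floor h 0.033283551782534726
dist 0.08996902750454468 yaw of carriage y 19.571244927883484 centre [ 0.59834587 -0.17846812  0.034     ]
(0.514, -0.102) carriage frame x,y mm -54.0 100.0
(0.53, -0.092) carriage frame x,y mm -35.0 104.0
(0.546, -0.081) carriage frame x,y mm -17.0 109.0
(0.555, -0.073) carriage frame x,y mm -6.0 114.0
(0.582, -0.067) carriage frame x,y mm 22.0 111.0
(0.617, -0.043) carriage frame x,y mm 63.0 121.0
(0.5, -0.029) carriage frame x,y mm -43.0 174.0
(0.489, 0.037) carriage frame x,y mm -31.0 240.0
wide (362.4090881347656, 195.18182373046875) 6.837196350097656 ((362.3092956542969, 195.34814453125), (11.831071853637695, 13.24833869934082), 114.08829498291016) [[ 0.5237 -0.3372  0.03  ]
 [ 0.5232 -0.3369  0.03  ]] rad expect px 6.884093023255814
narrow (256.8333435058594, 228.5) 5.190893650054932 ((256.7501220703125, 228.5), (9.114128112792969, 9.905936241149902), 90.0) [[ 0.4224 -0.0115  0.03  ]
 [ 0.4224 -0.0113  0.03  ]] rad expect px 5.5728372093023255
```

View pics/c2.png

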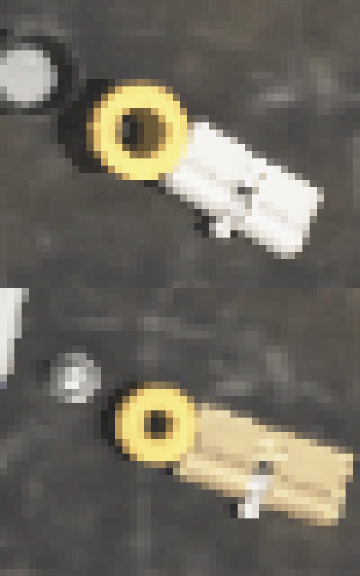

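play_rows --motion '[{"jaw": 0,"translation": [0,-32,0],"spin": 0},{"jaw": 0,"translation": [0,-32,0],"spin": 0},{"jaw": 0,"translation": [0,-32,0],"spin": 0},{"jaw": 0,"translation": [0,-32,0],"spin": 0},{"jaw": 0,"translation": [0,-32,0],"spin": 0},{"jaw": 0,"translation": [-27,0,-19.5],"spin": 0},{"jaw": 0,"translation": [-27,0,-19.5],"spin": 0},{"jaw": 0,"translation": [-27,0,-19.5],"spin": 0},{"jaw": 0,"translation": [-27,0,-19.5],"spin": 0},{"jaw": 0,"translation": [-27,0,-19.5],"spin": 0},{"jaw": 0,"translation": [-27,0,-19.5],"spin": 0},{"jaw": 0,"translation": [-27,0,-19.5],"spin": 0},{"jaw": 0,"translation": [-27,0,-19.5],"spin": 0},{"jaw": 0,"translation": [-27,0,-19.5],"spin": 0},{"jaw": 0,"translation": [-27,0,-19.5],"spin": 0},{"jaw": 0,"translation": [-27,0,-19.5],"spin": 0},{"jaw": 0,"translation": [-27,0,-19.5],"spin": 0},{"jaw": 0,"translation": [-27,0,-19.5],"spin": 0},{"jaw": 0,"translation": [-27,0,-19.5],"spin": 0}]'

```text
t: 2.23
tool_pos: [0.3299, 0.1979, 0.3702]
tcp_rot: [-1.572, -0.001, 1.331]
ft_force: [1.1, 0.0, 0.5]
width: 0.0954
```

```bash
cat >> h.py <<'E'
def plan(x,y,z,yawdeg,n,cur=None):
    s=bot.observe(); p=np.array(s['tool_pos']); yaw=s['tcp_rot'][2]
    D=np.array([x,y,z])-p; dy=(np.radians(yawdeg)-yaw+np.pi)%(2*np.pi)-np.pi
    print("t",s['t'],"D mm",(D*1000).round(1),"dyaw",np.degrees(dy).round(2))
    out=[]
    for i in range(n):
        c,si=np.cos(yaw),np.sin(yaw); d=D/n*1000
        out.append([round(d[0]*c+d[1]*si,1),round(-d[2],1),round(-d[0]*si+d[1]*c,1),round(-np.degrees(dy)/n,2)]); yaw+=dy/n
    for o in out: print(o)
E
python3 - <<'E'
from h import *
plan(0.4214,-0.325,0.37,-30,17)
E
```

```text
t 2.2333 D mm [ 9.150e+01 -5.229e+02 -2.000e-01] dyaw -106.29
[np.float64(-28.6), np.float64(0.0), np.float64(-12.5), np.float64(6.25)]
[np.float64(-27.1), np.float64(0.0), np.float64(-15.6), np.float64(6.25)]
[np.float64(-25.2), np.float64(0.0), np.float64(-18.4), np.float64(6.25)]
[np.float64(-23.1), np.float64(0.0), np.float64(-21.1), np.float64(6.25)]
[np.float64(-20.6), np.float64(0.0), np.float64(-23.4), np.float64(6.25)]
[np.float64(-18.0), np.float64(0.0), np.float64(-25.5), np.float64(6.25)]
[np.float64(-15.1), np.float64(0.0), np.float64(-27.3), np.float64(6.25)]
[np.float64(-12.0), np.float64(0.0), np.float64(-28.8), np.float64(6.25)]
[np.float64(-8.8), np.float64(0.0), np.float64(-30.0), np.float64(6.25)]
[np.float64(-5.5), np.float64(0.0), np.float64(-30.7), np.float64(6.25)]
[np.float64(-2.1), np.float64(0.0), np.float64(-31.2), np.float64(6.25)]
[np.float64(1.3), np.float64(0.0), np.float64(-31.2), np.float64(6.25)]
[np.float64(4.7), np.float64(0.0), np.float64(-30.9), np.float64(6.25)]
[np.float64(8.0), np.float64(0.0), np.float64(-30.2), np.float64(6.25)]
[np.float64(11.3), np.float64(0.0), np.float64(-29.1), np.float64(6.25)]
[np.float64(14.4), np.float64(0.0), np.float64(-27.7), np.float64(6.25)]
[np.float64(17.3), np.float64(0.0), np.float64(-26.0), np.float64(6.25)]
```

play_rows --motion '[{"jaw": 0,"translation": [-28.5,0,-12.5],"spin": 6.25},{"jaw": 0,"translation": [-27,0,-15.5],"spin": 6.25},{"jaw": 0,"translation": [-25,0,-18.5],"spin": 6.25},{"jaw": 0,"translation": [-23,0,-21],"spin": 6.25},{"jaw": 0,"translation": [-20.5,0,-23.5],"spin": 6.25},{"jaw": 0,"translation": [-18,0,-25.5],"spin": 6.25},{"jaw": 0,"translation": [-15,0,-27.5],"spin": 6.25},{"jaw": 0,"translation": [-12,0,-29],"spin": 6.25},{"jaw": 0,"translation": [-9,0,-30],"spin": 6.25},{"jaw": 0,"translation": [-5.5,0,-30.5],"spin": 6.25},{"jaw": 0,"translation": [-2,0,-31],"spin": 6.25},{"jaw": 0,"translation": [1.5,0,-31],"spin": 6.25},{"jaw": 0,"translation": [4.5,0,-31],"spin": 6.25},{"jaw": 0,"translation": [8,0,-30],"spin": 6.25},{"jaw": 0,"translation": [11.5,0,-29],"spin": 6.25},{"jaw": 0,"translation": [14.5,0,-27.5],"spin": 6.25},{"jaw": 0,"translation": [17.5,0,-26],"spin": 6.25},{"jaw": 0,"translation": [0,0,0],"spin": 0}]'

```text
t: 3.73
tool_pos: [0.4218, -0.3265, 0.3684]
tcp_rot: [-1.572, 0.002, -0.53]
ft_force: [-0.0, -0.3, 0.1]
width: 0.0949
```

Run:
```python
from h import *
print(bot.observe()['qpos'],bot.observe()['tool_pos'])
for n in ("side","top"):
    p,d=snapshot(n); cv2.imwrite(f"pics/{n}1.png",p[:,:,::-1]); np.savez(f"{n}1.npz",p=p,d=d)
```

```text
[-7.58674953e-01 -1.85331236e-01  1.69116220e+00 -1.30175602e-03
  1.63711445e+00 -2.28348353e-01] [ 0.42183126 -0.32654427  0.36837899]
```

View pics/side1.png

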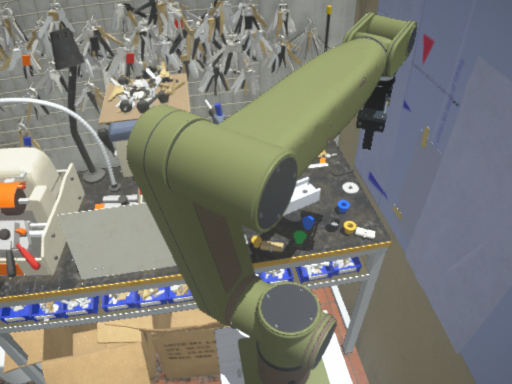

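View pics/top1.png

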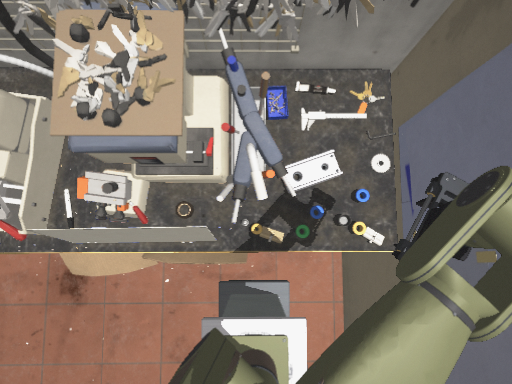

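Run:
```python
from h import *
np.set_printoptions(linewidth=200)
for n,(u0,u1,v0,v1) in dict(top=(390,512,165,345),side=(340,415,20,155)).items():
    p,d=load(n,1)
    v,u=np.mgrid[v0:v1,u0:u1]; v=v.ravel();u=u.ravel()
    W=atd(n,np.c_[u,v],d[v,u]); c=p[v,u].astype(int)
    q=W-np.array([0.4218,-.3265,.3684]); yaw=-.53
    X=q[:,0]*np.cos(yaw)+q[:,1]*np.sin(yaw); Z=-q[:,0]*np.sin(yaw)+q[:,1]*np.cos(yaw); H=q[:,2]
    near=(abs(X)<.15)&(abs(Z)<.25)&(H>-.03)&(H<.5)
    green=(c[:,1]-c[:,2]>15)
    for nm,m in (("dark",near&~green),("green",near&green)):
        print(n,nm,m.sum())
        for lo in np.arange(-.02,.4,.02):
            k=m&(H>=lo)&(H<lo+.02)
            if k.sum()>4: print(round(lo,2),k.sum(),"X",np.percentile(X[k],[2,98]).round(3),"Z",np.percentile(Z[k],[2,98]).round(3))
```

```text
top dark 9144
-0.02 227 X [-0.146  0.147] Z [-0.227 -0.059]
0.0 218 X [-0.142  0.148] Z [-0.224  0.013]
0.02 160 X [-0.137  0.148] Z [-0.221  0.013]
0.04 101 X [-0.133  0.148] Z [-0.219  0.013]
0.06 131 X [-0.127  0.049] Z [-0.216  0.013]
0.08 449 X [-0.12   0.076] Z [-0.212  0.036]
0.1 527 X [-0.099  0.08 ] Z [-0.201  0.036]
0.12 772 X [-0.08   0.088] Z [-0.005  0.035]
0.14 61 X [-0.017  0.015] Z [0.026 0.028]
0.16 40 X [-0.051  0.012] Z [-0.029  0.036]
0.18 233 X [-0.05   0.019] Z [-0.033  0.039]
0.2 9 X [-0.037 -0.032] Z [-0.016 -0.002]
0.22 39 X [-0.037 -0.032] Z [-0.016  0.005]
0.24 346 X [-0.107 -0.   ] Z [-0.031  0.083]
0.26 1034 X [-0.137  0.03 ] Z [-0.03   0.087]
0.28 1534 X [-0.144  0.04 ] Z [-0.028  0.088]
0.3 1716 X [-0.145  0.043] Z [-0.022  0.087]
0.32 1446 X [-0.144  0.032] Z [-0.02   0.081]
0.34 7 X [0.005 0.017] Z [0.048 0.05 ]
top green 6083
0.0 44 X [0.006 0.021] Z [-0.153 -0.143]
0.02 68 X [0.006 0.023] Z [-0.151 -0.141]
0.04 76 X [0.008 0.025] Z [-0.151 -0.141]
0.06 16 X [0.009 0.021] Z [-0.149 -0.142]
0.08 8 X [-0.073  0.048] Z [0.022 0.036]
0.1 10 X [-0.075  0.
[... 723 characters left out ...]
44] Z [-0.088  0.031]
0.14 208 X [-0.054  0.147] Z [-0.085  0.018]
0.16 198 X [-0.054  0.147] Z [-0.081  0.011]
0.18 255 X [-0.053  0.144] Z [-0.077  0.004]
0.2 63 X [-0.038  0.142] Z [-0.074 -0.002]
0.22 11 X [0.13  0.144] Z [-0.069 -0.065]
0.24 23 X [-0.146  0.133] Z [-0.066 -0.01 ]
0.26 28 X [-0.148  0.005] Z [-0.061 -0.011]
0.28 47 X [-0.043  0.146] Z [-0.061 -0.048]
0.3 41 X [-0.148 -0.004] Z [-0.058  0.015]
0.32 44 X [-0.148 -0.006] Z [-0.055  0.041]
side green 1782
0.24 20 X [-0.142 -0.041] Z [-0.046 -0.024]
0.26 120 X [-0.15  -0.033] Z [-0.051 -0.017]
0.28 112 X [-0.148 -0.045] Z [-0.047 -0.022]
0.3 478 X [-0.148 -0.024] Z [-0.047  0.084]
0.32 1038 X [-0.146 -0.011] Z [-0.049  0.078]
```

Run:
```python
from h import *
np.set_printoptions(linewidth=200,suppress=True)
p,d=load("top",0)
W=np.load("W.npy")
# screwdriver shaft pts
for v in range(192,230,2):
    row=[(u,*W[v,u].round(3)) for u in range(228,246) if W[v,u,2]>.15 and W[v,u,2]<.5]
    if row: r=np.array(row); print(v,r[:,0].min(),r[:,0].max(),"x",r[:,1].mean().round(3),"y",r[:,2].min(),r[:,2].max(),"z",r[:,3].min(),r[:,3].max())
for n,(u0,u1,v0,v1) in dict(top=(390,512,165,345),side=(340,415,20,155)).items():
    p,d=load(n,1)
    v,u=np.mgrid[v0:v1,u0:u1]; v=v.ravel();u=u.ravel()
    Wq=atd(n,np.c_[u,v],d[v,u])
    q=Wq-np.array([0.4218,-.3265,.3684]); yaw=-.53
    X=q[:,0]*np.cos(yaw)+q[:,1]*np.sin(yaw); Z=-q[:,0]*np.sin(yaw)+q[:,1]*np.cos(yaw); H=q[:,2]
    r=np.hypot(X,Z); m=(r<.075)&(H>.05)
    for lo in np.arange(.04,.3,.01):
        k=m&(H>=lo)&(H<lo+.01)
        if k.sum(): print(n,round(lo,2),k.sum(),"r",np.percentile(r[k],[0,5,50,95,100]).round(3),"X",X[k].min().round(3),X[k].max().round(3),"Z",Z[k].min().round(3),Z[k].max().round(3))
```

```text
192 228.0 245.0 x 0.509 y 0.02 0.062 z 0.218 0.244
194 233.0 245.0 x 0.504 y 0.02 0.049 z 0.235 0.247
196 232.0 245.0 x 0.499 y 0.02 0.052 z 0.231 0.246
198 232.0 245.0 x 0.494 y 0.02 0.052 z 0.231 0.248
200 234.0 244.0 x 0.49 y 0.022 0.048 z 0.222 0.239
202 236.0 239.0 x 0.485 y 0.034 0.042 z 0.234 0.239
204 235.0 239.0 x 0.48 y 0.034 0.044 z 0.237 0.239
206 235.0 239.0 x 0.474 y 0.034 0.044 z 0.238 0.243
208 234.0 238.0 x 0.469 y 0.037 0.047 z 0.235 0.244
210 234.0 238.0 x 0.464 y 0.037 0.046 z 0.24 0.244
212 234.0 237.0 x 0.459 y 0.039 0.046 z 0.243 0.245
214 233.0 237.0 x 0.454 y 0.039 0.049 z 0.244 0.249
216 233.0 237.0 x 0.45 y 0.039 0.049 z 0.244 0.249
218 232.0 236.0 x 0.445 y 0.041 0.051 z 0.245 0.249
220 232.0 236.0 x 0.44 y 0.041 0.051 z 0.245 0.25
222 232.0 235.0 x 0.435 y 0.043 0.051 z 0.244 0.25
top 0.05 5 r [0.047 0.047 0.047 0.048 0.049] X 0.046 0.048 Z 0.004 0.007
top 0.06 10 r [0.047 0.048 0.049 0.05  0.05 ] X 0.047 0.049 Z -0.01 0.012
top 0.07 11 r [0.048 0.048 0.049 0.051 0.052] X 0.047 0.05 Z -0.006 0.015
top 0.08 25 r [0.048 0.048 0.052 0.074 0.075] X -0.066 0.0
[... 2538 characters left out ...]
1
side 0.18 116 r [0.032 0.036 0.042 0.057 0.059] X -0.054 -0.011 Z -0.035 0.006
side 0.19 77 r [0.026 0.029 0.033 0.039 0.042] X -0.042 0.012 Z -0.034 0.002
side 0.2 23 r [0.03  0.031 0.034 0.037 0.04 ] X -0.039 -0.011 Z -0.033 0.0
side 0.21 5 r [0.035 0.035 0.035 0.039 0.039] X -0.039 -0.006 Z -0.034 -0.003
side 0.25 9 r [0.056 0.056 0.061 0.074 0.074] X -0.061 -0.012 Z -0.055 -0.041
side 0.26 24 r [0.056 0.056 0.061 0.073 0.074] X -0.061 -0.001 Z -0.057 -0.041
side 0.27 30 r [0.056 0.057 0.061 0.071 0.073] X -0.059 0.005 Z -0.061 -0.043
side 0.28 34 r [0.058 0.058 0.062 0.073 0.074] X -0.061 0.013 Z -0.061 -0.042
side 0.29 34 r [0.056 0.057 0.062 0.07  0.073] X -0.06 0.008 Z -0.061 -0.041
```

Run:
```python
from h import *
np.set_printoptions(linewidth=200,suppress=True)
for n,(u0,u1,v0,v1) in dict(top=(390,512,165,345),side=(340,415,20,155)).items():
    p,d=load(n,1)
    v,u=np.mgrid[v0:v1,u0:u1]; v=v.ravel();u=u.ravel()
    Wq=atd(n,np.c_[u,v],d[v,u])
    q=Wq-np.array([0.4218,-.3265,.3684]); yaw=-.53
    X=q[:,0]*np.cos(yaw)+q[:,1]*np.sin(yaw); Z=-q[:,0]*np.sin(yaw)+q[:,1]*np.cos(yaw); H=q[:,2]
    m=(abs(X)<.11)&(abs(Z)<.05)&(H>.03)&(H<.2)
    for lo in np.arange(-.11,.11,.01):
        k=m&(X>=lo)&(X<lo+.01)
        if k.sum(): print(n,round(lo,2),k.sum(),"H",np.percentile(H[k],[0,5,25,50,75,95,100]).round(3),"Z",Z[k].min().round(3),Z[k].max().round(3))
p,d=load("top",1)
cv2.imwrite("pics/c3.png",cv2.resize(p[165:265,380:480,::-1],None,fx=5,fy=5,interpolation=2))
p,d=load("side",1)
cv2.imwrite("pics/c4.png",cv2.resize(p[60:160,340:440,::-1],None,fx=5,fy=5,interpolation=2))
```

```text
top -0.1 1 H [0.119 0.119 0.119 0.119 0.119 0.119 0.119] Z 0.031 0.031
top -0.09 43 H [0.084 0.086 0.106 0.116 0.122 0.126 0.126] Z 0.027 0.036
top -0.08 59 H [0.084 0.088 0.1   0.113 0.124 0.126 0.128] Z 0.031 0.037
top -0.07 60 H [0.087 0.09  0.101 0.106 0.124 0.126 0.127] Z 0.027 0.036
top -0.06 87 H [0.089 0.093 0.104 0.106 0.117 0.179 0.183] Z -0.028 0.037
top -0.05 125 H [0.097 0.099 0.123 0.182 0.183 0.184 0.185] Z -0.034 0.031
top -0.04 130 H [0.096 0.098 0.119 0.181 0.183 0.184 0.192] Z -0.034 0.031
top -0.03 87 H [0.095 0.097 0.1   0.127 0.136 0.183 0.184] Z -0.036 0.036
top -0.02 91 H [0.093 0.098 0.101 0.131 0.144 0.178 0.184] Z 0.023 0.037
top -0.01 105 H [0.093 0.097 0.115 0.135 0.173 0.19  0.193] Z 0.024 0.039
top -0.0 108 H [0.096 0.098 0.117 0.136 0.176 0.192 0.193] Z 0.024 0.039
top 0.01 84 H [0.093 0.098 0.1   0.129 0.156 0.192 0.193] Z 0.024 0.037
top 0.02 62 H [0.093 0.096 0.1   0.121 0.125 0.181 0.192] Z 0.02 0.032
top 0.03 62 H [0.093 0.097 0.099 0.119 0.124 0.126 0.127] Z 0.02 0.032
top 0.04 169 H [0.03  0.038 0.08  0.099 0.106 0.125 0.128] Z -0.01 0.037
top 0
[... 936 characters left out ...]
.192 0.196 0.198] Z -0.035 -0.001
side -0.01 12 H [0.097 0.098 0.099 0.101 0.143 0.192 0.194] Z -0.033 0.03
side -0.0 8 H [0.099 0.1   0.101 0.156 0.191 0.192 0.192] Z -0.033 0.029
side 0.01 8 H [0.096 0.097 0.1   0.101 0.124 0.192 0.193] Z -0.03 -0.025
side 0.02 3 H [0.101 0.103 0.112 0.123 0.124 0.125 0.125] Z -0.027 -0.022
side 0.03 6 H [0.098 0.098 0.099 0.1   0.118 0.125 0.125] Z -0.029 -0.021
side 0.04 12 H [0.089 0.089 0.095 0.099 0.103 0.105 0.105] Z -0.033 -0.025
side 0.05 10 H [0.103 0.103 0.104 0.105 0.105 0.118 0.119] Z -0.032 -0.023
side 0.06 10 H [0.104 0.104 0.105 0.106 0.108 0.116 0.116] Z -0.033 -0.025
side 0.07 4 H [0.103 0.104 0.104 0.105 0.106 0.107 0.107] Z -0.033 -0.024
```

View pics/c3.png

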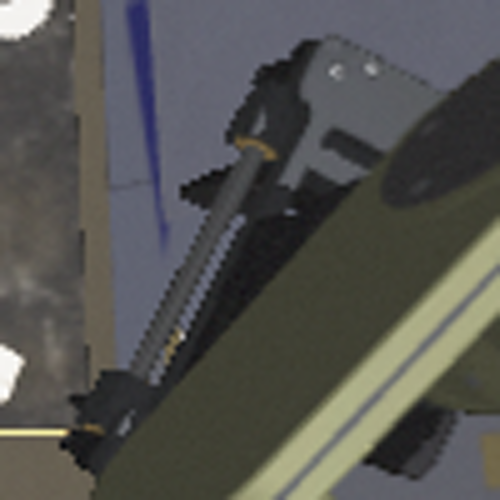

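View pics/c4.png

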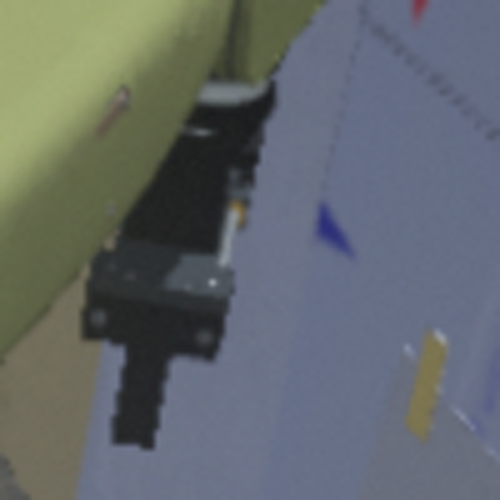

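Run:
```python
from h import *
np.set_printoptions(linewidth=200,suppress=True)
p,d=load("side",1)
v,u=np.mgrid[0:384,0:512]; v=v.ravel();u=u.ravel()
W=atd("side",np.c_[u,v],d[v,u]); 
B=np.array([.5834,-.1363]); y=np.array([-.334,.9426]); x=np.array([.9426,.334])
q=W[:,:2]-B; cx=q@x; cy=q@y
m=(cx>-.08)&(cx<.12)&(cy>.03)&(cy<.14)&(W[:,2]>.1)&(W[:,2]<.35)
print("side pts",m.sum(), proj("side",[[.514,-.102,.19],[.583,-.136,.034]]))
Wt=np.load("W.npy"); pt,dt=load("top",0)
qt=Wt[...,:2]-B; tx=qt@x; ty=qt@y
mt=(tx>-.08)&(tx<.12)&(ty>.03)&(ty<.16)&(Wt[...,2]>.1)&(Wt[...,2]<.35)
for lo in np.arange(-.07,.12,.01):
    k=m&(cx>=lo)&(cx<lo+.01); kt=mt&(tx>=lo)&(tx<lo+.01)
    if k.sum(): print("side",round(lo,2),k.sum(),"z",np.percentile(W[k,2],[0,5,50,95]).round(3),"y",cy[k].min().round(3),cy[k].max().round(3))
    if kt.sum(): print("   top",round(lo,2),kt.sum(),"z",np.percentile(Wt[kt][:,2],[0,5,50,95,100]).round(3),"y",ty[kt].min().round(3),ty[kt].max().round(3))
cv2.imwrite("pics/c5.png",cv2.resize(p[120:260,220:400,::-1],None,fx=4,fy=4,interpolation=2))
```

```text
side pts 0 [[280.29605571 178.17066649]
 [284.08296229 198.82136732]]
   top -0.07 8 z [0.188 0.188 0.191 0.194 0.195] y 0.047 0.057
   top -0.06 19 z [0.185 0.188 0.193 0.257 0.257] y 0.049 0.137
   top -0.05 59 z [0.19  0.192 0.252 0.257 0.258] y 0.05 0.148
   top -0.04 63 z [0.187 0.193 0.254 0.259 0.26 ] y 0.052 0.148
   top -0.03 60 z [0.192 0.194 0.256 0.261 0.264] y 0.054 0.147
   top -0.02 62 z [0.19  0.195 0.258 0.264 0.265] y 0.056 0.146
   top -0.01 102 z [0.19  0.198 0.225 0.264 0.265] y 0.048 0.16
   top 0.0 165 z [0.166 0.197 0.226 0.265 0.268] y 0.049 0.16
   top 0.01 156 z [0.139 0.188 0.228 0.267 0.27 ] y 0.049 0.159
   top 0.02 136 z [0.149 0.19  0.221 0.268 0.271] y 0.053 0.159
   top 0.03 148 z [0.146 0.206 0.228 0.271 0.273] y 0.052 0.16
   top 0.04 151 z [0.195 0.218 0.231 0.273 0.276] y 0.049 0.159
   top 0.05 152 z [0.1   0.216 0.231 0.273 0.274] y 0.051 0.159
   top 0.06 145 z [0.196 0.219 0.232 0.272 0.275] y 0.051 0.16
   top 0.07 148 z [0.193 0.218 0.233 0.269 0.272] y 0.055 0.16
   top 0.08 146 z [0.194 0.22  0.232 0.262 0.266] y 0.056 0.156
   top 0.09 118 z [0.217 0.223 0.232 0.245 0.254] y 0.057 0.149
   top 0.1 128 z [0.215 0.223 0.23  0.238 0.242] y 0.059 0.146
   top 0.11 113 z [0.216 0.221 0.234 0.24  0.241] y 0.061 0.14
```

View pics/c5.png

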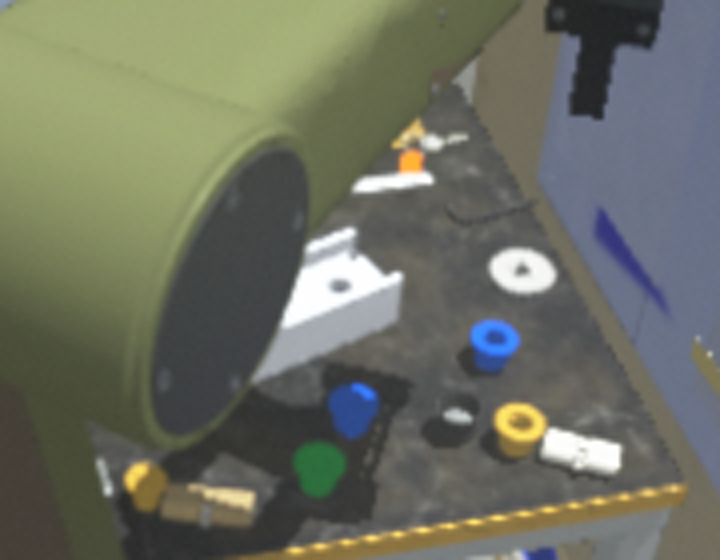

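```bash
cat >> h.py <<'E'
def brass(n,p,u0,v0,z,R,r=11):
    # fit circle of radius R at height z: maximise outside/inside contrast in upsampled saturation image
    from scipy.optimize import minimize
    from scipy.ndimage import map_coordinates
    hsv=cv2.cvtColor(p,cv2.COLOR_RGB2HSV).astype(float); s=np.where(hsv[...,2]>90,hsv[...,1],0)*((hsv[...,0]>15)&(hsv[...,0]<35))
    c0=atz(n,[[u0,v0]],z)[0,:2]; a=np.linspace(0,2*np.pi,72,endpoint=False)
    def f(c):
        t=0
        for k,sg in ((.9,-1),(.75,-1),(1.1,1),(1.25,1)):
            P=np.c_[c[0]+k*R*np.cos(a),c[1]+k*R*np.sin(a),np.full(72,z)]; q=proj(n,P)
            t+=sg*map_coordinates(s,[q[:,1],q[:,0]],order=1).mean()
        return t
    best=min((minimize(f,c0+np.array([i,j])*.002,method='Nelder-Mead',options=dict(initial_simplex=c0+np.array([[i,j],[i+1,j],[i,j+1]])*.002)) for i in(-1,0,1) for j in (-1,0,1)),key=lambda r:r.fun)
    return best.x,best.fun
E
python3 - <<'E'
from h import *
for n,k,lst in (("top",0,[(359.3,228.5,.021),(256.8,228.6,.017)]),("top",1,[(359.3,228.5,.021)]),("side",1,[(350,227,.021)])):
    p,d=load(n,k)
    for u,v,R in lst: print(n,k,R,brass(n,p,u,v,.030,R))
E
```

```text
top 0 0.021 (array([ 0.42423411, -0.32238453]), np.float64(-191.08360642953753))Traceback (most recent call last):
  File "<stdin>", line 4, in <module>
  File "h.py", line 38, in brass
    best=min((minimize(f,c0+np.array([i,j])*.002,method='Nelder-Mead',options=dict(initial_simplex=c0+np.array([[i,j],[i+1,j],[i,j+1]])*.002)) for i in(-1,0,1) for j in (-1,0,1)),key=lambda r:r.fun)
  File "h.py", line 38, in <genexpr>
    best=min((minimize(f,c0+np.array([i,j])*.002,method='Nelder-Mead',options=dict(initial_simplex=c0+np.array([[i,j],[i+1,j],[i,j+1]])*.002)) for i in(-1,0,1) for j in (-1,0,1)),key=lambda r:r.fun)
              ~~~~~~~~^^^^^^^^^^^^^^^^^^^^^^^^^^^^^^^^^^^^^^^^^^^^^^^^^^^^^^^^^^^^^^^^^^^^^^^^^^^^^^^^^^^^^^^^^^^^^^^^^^^^^^^^^^^^^^^^^^^^^^^^
    res = _minimize_neldermead(fun, x0, args, callback, bounds=bounds,
                               **options)
    fxr = func(xr)
    fx = function(np.copy(x), *(wrapper_args + args))
  File "h.py", line 35, in f
    P=np.c_[c[0]+k*R*np.cos(a),c[1]+k*R*np.sin(a),np.full(72,z)]; q=proj(n,P)
                                                                    ~~~~^^^^^
  File "h.py", line 14, in proj
    c=calibration(n); K=np.array([[c['fx'],0,c['cx']],[0,c['fy'],c['cy']],[0,0,1]]);T=c['T']
ValueError: time passes only in moves, steps and waits
```

```bash
sed -i '2a import functools\n_cal=calibration\ncalibration=functools.lru_cache(None)(lambda n:_cal(n))' h.py
cat > t.py <<'E'
from h import *
for n,k,lst in (("top",0,[(359.3,228.5,.021),(256.8,228.6,.017)]),("top",1,[(359.3,228.5,.021)]),("side",1,[(350,227,.021)])):
    p,d=load(n,k)
    for u,v,R in lst:
        c,f=brass(n,p,u,v,.030,R); print(n,k,R,c.round(4),f, proj(n,[*c,.03]))
        hsv=cv2.cvtColor(p,cv2.COLOR_RGB2HSV)
        if n=="top":
            u=int(u);v=int(v); S=hsv[v-8:v+9,u-9:u+10,1].astype(int); print(S)
E
python3 t.py
```

```text
top 0 0.021 [ 0.4242 -0.3224] -191.08360642953753 [[358.6794648  227.58613069]]
[[ 16  12   7  15  15   7  10  10  16  22  22  16  19  25  26  28  30  30
   29]
 [  0  14  12  12   6  18  47  81  95 108  99  78  52  31  21  26  26  26
   30]
 [ 16   9  12  12  53 113 132 112 108 106 104 113 123  87  25  25  30  33
   29]
 [  8   6   6  49 127 127 105 106 104 105 103 103 104 119  93  26  20  31
   33]
 [  0   0  11 116 130 103 101 102 100 107 111 100 101 105 120  61  27  24
   26]
 [  6  11  91 134 105 105 111 132 124 122 125 134 113 101 112 117  31  28
   31]
 [ 11  23 100 135 103 109 123  16  72 115 122 129 137 101 104 116  77  22
   19]
 [ 19  30 122 124 104 114 115  19   6  89 124 122 130 129 101 117  70  12
    5]
 [  5   5 119 129 105 115  98  20   6  96 119 125 124 130 100 109  43   2
    4]
 [ 15  14 111 131 100 110 113  28  28  97 121 123 131 123 102  93  35   5
    4]
 [ 10  11  92 124  99 103 117 113  86 115 125 126 135 104 102  73  15   5
    4]
 [ 26  16  53 123 128 100 102 118 127 129 130 132 108 102  97  52   5   5
    5]
 [ 30  27  16  52 133  99 101 102 102 103 100 10
[... 2654 characters left out ...]
  21  31  86 124 125 134 120 100  91  32   4
    4]
 [ 10  10  90 124  96 100 116 111  83 112 124 129 133 101  98  70  14   3
    4]
 [ 24  11  54 121 125  99 100 116 127 126 129 131 107 100  94  50   5   4
    4]
 [ 15  16  17  64 132  96  98  99 100 101  98  98 102  98  73  20  11   9
    4]
 [ 29  25  16  25  65 128 112  97  95  97  97  98  99  93  32   3   7  13
   11]
 [ 24  27  29  29  26  39  93 128 110  92  95 111 106  27   1   0   2   4
   10]
 [ 33  22  30  28  25  31  24  27  38  52  34  27  23  22  12   8   2   1
    2]
 [ 30  30  30  31  28  34  26  28  31  33  27  29  21  22  20  12  11   5
    1]]
side 1 0.021 [ 0.4208 -0.3196] -156.16696738434362 [[349.42636162 224.99289623]]
```

```bash
cat >> h.py <<'E'
def sil(n,P,shape=(384,512),ss=16,off=(0,0)):
    q=proj(n,P); h=cv2.convexHull(q.astype(np.float32))[:,0]
    im=np.zeros((shape[0]*ss,shape[1]*ss),np.uint8)
    hh=((h-np.array(off)+0.5)*ss-0.5)
    cv2.fillPoly(im,[np.round(hh*16).astype(np.int32)],255,shift=4)
    return cv2.resize(im,(shape[1],shape[0]),interpolation=cv2.INTER_AREA)/255.
def bush(c,R,z0,zb=0.024,zt=0.030,sleeve=True):
    a=np.linspace(0,2*np.pi,60,endpoint=False)
    return np.vstack([np.c_[c[0]+R*np.cos(a),c[1]+R*np.sin(a),np.full(60,z0+z)] for z in (zb,zt)])
def fitsil(n,alpha,c0,R,z0,off,zb=.024,zt=.030,weight=None):
    from scipy.optimize import minimize
    w=1 if weight is None else weight
    f=lambda c:(w*(sil(n,bush(c,R,z0,zb,zt),alpha.shape,off=off)-alpha)**2).sum()
    s=np.array([[0,0],[.003,0],[0,.003]])-.001
    r=minimize(f,c0,method='Nelder-Mead',options=dict(initial_simplex=np.array(c0)+s,xatol=5e-5,fatol=1e-3))
    return r.x,r.fun
E
cat > t2.py <<'E'
from h import *
def run(n,k,u,v,R,lo,hi,c0,nosleeve=True):
    p,d=load(n,k); off=(u-12,v-12)
    hsv=cv2.cvtColor(p,cv2.COLOR_RGB2HSV)[v-12:v+13,u-12:u+13].astype(float)
    al=np.clip((hsv[...,1]-lo)/(hi-lo),0,1)*(hsv[...,2]>60)
    # fill the hole
    c,_=cv2.findContours((al>.5).astype(np.uint8),cv2.RETR_CCOMP,cv2.CHAIN_APPROX_NONE)
    m=np.zeros(al.shape,np.uint8); cv2.drawContours(m,c,-1,1,-1); m=cv2.erode(m,np.ones((3,3)))
    al=np.maximum(al,m)
    print(n,k,R,*fitsil(n,al,c0,R,0,off), "full",*fitsil(n,al,c0,R,0,off,zb=.02))
run("top",0,359,228,.021,30,105,(.4225,-.324))
run("top",1,359,228,.021,30,105,(.4225,-.324))
run("top",0,257,228,.017,20,105,(.4225,-.0105))
run("top",0,257,228,.017,70,110,(.4225,-.0105))
run("side",1,350,226,.021,40,110,(.4225,-.324))
E
python3 t2.py
```

```text
top 0 0.021 [ 0.42434073 -0.32336389] 10.169823913879277 full [ 0.42428305 -0.32387518] 9.993682429834678
top 1 0.021 [ 0.42424565 -0.32328877] 10.333990311418685 full [ 0.4242823  -0.32387511] 10.243474356016918
top 0 0.017 [ 0.42250142 -0.0104031 ] 80.06546712802768 full [ 0.42250747 -0.01040401] 80.03913879277201
top 0 0.017 [ 0.42269643 -0.00964382] 11.022293108419838 full [ 0.42273273 -0.00978016] 11.112354623221837
side 1 0.021 [ 0.4201435  -0.31955199] 27.73172374832286 full [ 0.42221142 -0.32082498] 20.111909391207462
```

Run:
```python
from h import *
plan(0.4243,-0.3235,0.0435,-30,1)
```

```text
t 3.8333 D mm [   2.6   -0.4 -325.7] dyaw 0.01
[np.float64(2.4), np.float64(325.7), np.float64(0.9), np.float64(-0.01)]
```

play_rows --motion '[{"jaw": 0,"translation": [2.4,25,0.9],"spin": 0},{"jaw": 0,"translation": [0,30,0],"spin": 0},{"jaw": 0,"translation": [0,30,0],"spin": 0},{"jaw": 0,"translation": [0,30,0],"spin": 0},{"jaw": 0,"translation": [0,30,0],"spin": 0},{"jaw": 0,"translation": [0,30,0],"spin": 0},{"jaw": 0,"translation": [0,30,0],"spin": 0},{"jaw": 0,"translation": [0,30,0],"spin": 0},{"jaw": 0,"translation": [0,30,0],"spin": 0},{"jaw": 0,"translation": [0,25,0],"spin": 0},{"jaw": 0,"translation": [0,20,0],"spin": 0},{"jaw": 0,"translation": [0,10,0],"spin": 0},{"jaw": 0,"translation": [0,5.7,0],"spin": 0},{"jaw": 0,"translation": [0,0,0],"spin": 0},{"jaw": 0,"translation": [0,0,0],"spin": 0}]'

```text
t: 5.08
tool_pos: [0.4253, -0.3233, 0.0455]
tcp_rot: [-1.571, -0.002, -0.523]
ft_force: [-0.2, 0.6, 0.7]
width: 0.0953
```

Run:
```python
from h import *
print(bot.observe()['tool_pos'])
for n in ("side","top"):
    p,d=snapshot(n); np.savez(f"{n}2.npz",p=p,d=d)
    if n=="side": a=cv2.resize(p[170:260,290:400,::-1],None,fx=5,fy=5,interpolation=2)
    else: b=cv2.resize(p[190:260,310:410,::-1],None,fx=5,fy=5,interpolation=2)
    cv2.imwrite(f"pics/{n}2.png",a if n=="side" else b)
```

```text
[ 0.42528212 -0.32327408  0.04552878]
```

View pics/side2.png

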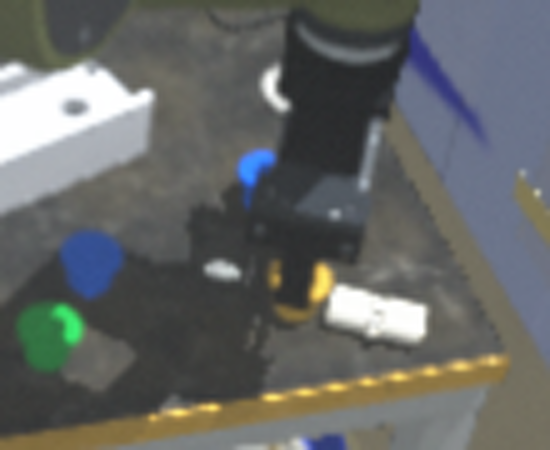

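View pics/top2.png

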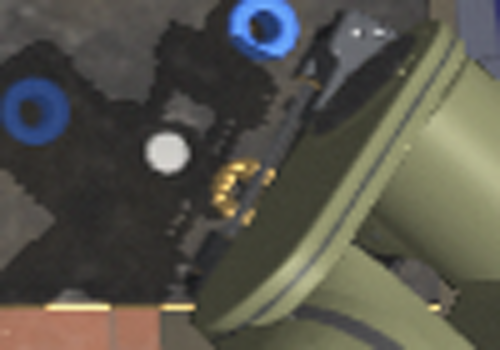

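play_rows --motion '[{"jaw": 0,"translation": [0,2,0],"spin": 0},{"jaw": 0.4,"translation": [0,0,0],"spin": 0},{"jaw": 0.5,"translation": [0,0,0],"spin": 0},{"jaw": 0.6,"translation": [0,0,0],"spin": 0},{"jaw": 0.7,"translation": [0,0,0],"spin": 0},{"jaw": 0.8,"translation": [0,0,0],"spin": 0},{"jaw": 0.8,"translation": [0,0,0],"spin": 0},{"jaw": 0.8,"translation": [0,0,0],"spin": 0},{"jaw": 0.8,"translation": [0,0,0],"spin": 0}]' --squeeze 15

```text
t: 5.93
tool_pos: [0.4245, -0.323, 0.0421]
tcp_rot: [-1.571, 0.0, -0.523]
ft_force: [0.5, -0.1, -0.2]
width: 0.0477
```

Run:
```python
from h import *
s=bot.observe();print(s['t'],s['tool_pos'],s['width'],s['ft_force'])
plan(0.583,-0.136,0.2,19.6,1)
plan(0.583,-0.136,0.2,-160,1)
```

```text
5.9333 [ 0.42445791 -0.32299206  0.04211044] 0.04768394024993675 [ 0.45166332 -0.12456715 -0.17724646]
t 5.9333 D mm [158.5 187.  157.9] dyaw 49.59
[np.float64(43.8), np.float64(-157.9), np.float64(241.2), np.float64(-49.59)]
t 5.9333 D mm [158.5 187.  157.9] dyaw -130.01
[np.float64(43.8), np.float64(-157.9), np.float64(241.2), np.float64(130.01)]
```

play_rows --motion '[{"jaw": 0.8,"translation": [0,0,0],"spin": 0},{"jaw": 0.8,"translation": [0,0,0],"spin": 0},{"jaw": 0.8,"translation": [0,0,0],"spin": 0},{"jaw": 0.8,"translation": [0,0,0],"spin": 0},{"jaw": 0.8,"translation": [0,0,0],"spin": 0}]'

```text
t: 6.35
tool_pos: [0.4245, -0.323, 0.0422]
tcp_rot: [-1.571, 0.0, -0.523]
ft_force: [-0.2, 0.6, -0.9]
width: 0.0197
```

```bash
cat >> h.py <<'E'
def shot(k,side=(170,260,290,400),top=(190,260,310,410)):
    for n,b in (("side",side),("top",top)):
        p,d=snapshot(n); np.savez(f"{n}{k}.npz",p=p,d=d)
        f=min(780/(b[3]-b[2]),580/(b[1]-b[0]),6)
        cv2.imwrite(f"pics/{n}{k}.png",cv2.resize(p[b[0]:b[1],b[2]:b[3],::-1],None,fx=f,fy=f,interpolation=2))
E
python3 -c "
from h import *
shot(3)"
```

```text
(no output)
```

View pics/side3.png

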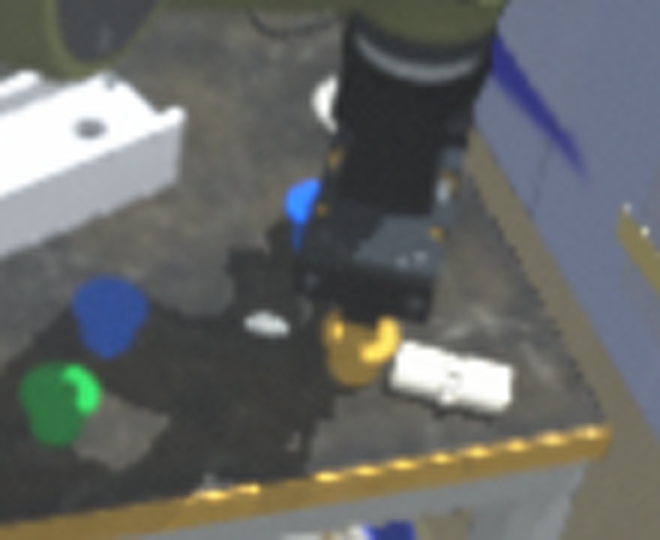

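View pics/top3.png

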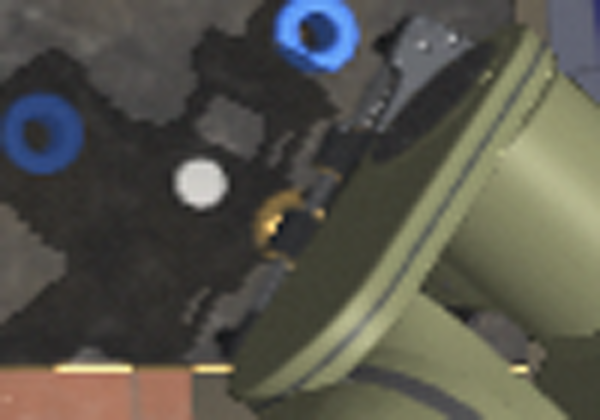

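play_rows --motion '[{"jaw": 0.8,"translation": [0,1,0],"spin": 0},{"jaw": 0.8,"translation": [0,0,0],"spin": 0},{"jaw": 0.8,"translation": [0,1,0],"spin": 0},{"jaw": 0.8,"translation": [0,0,0],"spin": 0}]'

```text
t: 6.78
tool_pos: [0.4244, -0.3229, 0.0399]
tcp_rot: [-1.571, 0.0, -0.523]
ft_force: [0.5, 0.3, 0.1]
width: 0.019
```

play_rows --motion '[{"jaw": 0.8,"translation": [0,1,0],"spin": 0},{"jaw": 0.8,"translation": [0,0,0],"spin": 0},{"jaw": 0.8,"translation": [0,1,0],"spin": 0},{"jaw": 0.8,"translation": [0,0,0],"spin": 0}]'

```text
t: 7.12
tool_pos: [0.4244, -0.3229, 0.038]
tcp_rot: [-1.571, 0.0, -0.523]
ft_force: [0.6, 0.3, 0.2]
width: 0.0195
```

```bash
python3 - <<'E'
from h import *
p,d=load("side",2)
np.set_printoptions(linewidth=220)
v,u=np.mgrid[205:238,340:362]; W=atd("side",np.c_[u.ravel(),v.ravel()],d[v,u].ravel()).reshape(*u.shape,3)
print((W[...,2]*1000).astype(int)); 
q=W[...,:2]-[.4245,-.323]; print(((q@[.866,-.5])*1000).astype(int))
E
python3 -c "
from h import *
shot(4)"
```

```text
[[ 32 171 169 172 169 172 170 172 169 170 172 172 170 172 172 173 169 169 171 172 173 171]
 [ 28 171 171 172 171 170 169 169 169 174 172 171 173 171 171 173 172 171 168 169 170 170]
 [ 24 170 172 169 169 173 171 171 174 172 171 171 172 172 167 171 173 173 171 169 166 171]
 [170 172 171 175 173 172 170 173 169 172 168 172 172 170 169 169 171 170 172 169 171 172]
 [171 171 169 171 174 171 170 169 170 172 169 173 171 170 170 172 169 169 173 172 169 172]
 [167 170 171 170 171 171 170 169 171 172 172 171 168 171 169 171 171 174 171 169 171 174]
 [164 162 167 169 166 171 170 170 169 173 169 170 170 169 171 169 173 171 170 170 167 171]
 [157 161 161 163 166 166 167 165 170 164 168 170 171 172 170 174 169 169 171 170 168 169]
 [154 155 154 160 156 160 162 162 163 166 165 165 171 170 168 169 169 169 172 169 172 171]
 [146 146 152 155 153 153 156 156 157 156 163 161 163 159 163 164 166 168 168 168 166 170]
 [138 142 140 141 143 144 147 151 152 154 154 158 158 157 159 160 161 164 164 169 168 166]
 [136 140 141 139 139 142 142 141 143 143 143 151 151 155 155 156 155 159 157 163 164 162]
 [130 13
[... 4933 characters left out ...]
   -9   -9   -9   -4]
 [ -21  -13  -11  -15   -8  -11  -16  -17  -18  -18  -18  -17  -11   -4   -2   -1  -14  -17  -12  -15  -12  -11]
 [ -20  -23  -18  -15  -17  -20  -17  -16  -17  -13  -16  -11   -8   -9   -7  -14  -16  -14  -18  -11  -13  -13]
 [ -25  -25  -26  -23  -23  -22  -21  -18  -20  -18  -15  -14  -14  -12  -14  -18  -17  -19  -16  -16  -17  -16]
 [ -31  -34  -30  -29  -28  -24  -27  -25  -21  -20  -19  -20  -18  -15  -16  -12  -17  -14  -21  -16  -14  -15]
 [ -31  -32  -30  -31  -32  -28  -25  -28  -27  -25  -25  -24  -22  -21  -14  -17  -17  -18  -16  -14  -11  -16]
 [ -37  -41  -35  -37  -35  -35  -34  -31  -33  -32  -29  -29  -28  -27  -28  -22  -27  -18  -21  -19  -20  -12]]
```

View pics/side4.png

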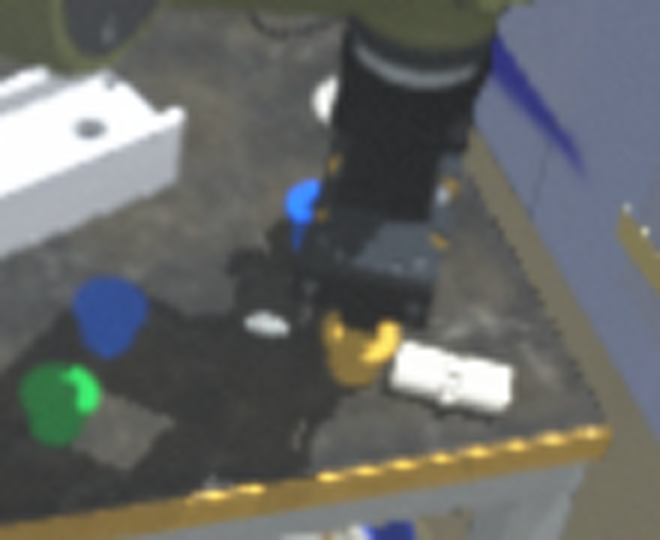

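play_rows --motion '[{"jaw": 0.8,"translation": [0,2,0],"spin": 0},{"jaw": 0.8,"translation": [0,2,0],"spin": 0},{"jaw": 0.8,"translation": [0,2,0],"spin": 0},{"jaw": 0.8,"translation": [0,0,0],"spin": 0}]'

```text
t: 7.55
tool_pos: [0.4241, -0.3227, 0.0315]
tcp_rot: [-1.571, 0.001, -0.523]
ft_force: [1.0, -0.6, 0.3]
width: 0.0191
```

play_rows --motion '[{"jaw": 0.8,"translation": [0,1,0],"spin": 0},{"jaw": 0.8,"translation": [0,1,0],"spin": 0},{"jaw": 0.8,"translation": [0,0,0],"spin": 0}]'

```text
t: 7.8
tool_pos: [0.4244, -0.3229, 0.0299]
tcp_rot: [-1.571, 0.0, -0.523]
ft_force: [-0.0, -0.2, 0.8]
width: 0.0189
```

play_rows --motion '[{"jaw": 0.8,"translation": [0,0.8,0],"spin": 0},{"jaw": 0.8,"translation": [0,0.8,0],"spin": 0},{"jaw": 0.8,"translation": [0,0,0],"spin": 0}]'

```text
t: 8.05
tool_pos: [0.4244, -0.3229, 0.0284]
tcp_rot: [-1.571, 0.0, -0.523]
ft_force: [0.4, 1.1, 1.2]
width: 0.0194
```

play_rows --motion '[{"jaw": 0.8,"translation": [0,0.8,0],"spin": 0},{"jaw": 0.8,"translation": [0,0.8,0],"spin": 0},{"jaw": 0.8,"translation": [0,0,0],"spin": 0}]'

```text
t: 8.3
tool_pos: [0.4244, -0.3229, 0.0268]
tcp_rot: [-1.571, 0.0, -0.523]
ft_force: [-0.2, -0.5, -0.2]
width: 0.019
```

play_rows --motion '[{"jaw": 0.8,"translation": [0,0.8,0],"spin": 0},{"jaw": 0.8,"translation": [0,0.8,0],"spin": 0},{"jaw": 0.8,"translation": [0,0,0],"spin": 0}]'

```text
t: 8.55
tool_pos: [0.4246, -0.3231, 0.0255]
tcp_rot: [-1.571, -0.0, -0.523]
ft_force: [-0.3, 0.1, 1.3]
width: 0.0187
```

play_rows --motion '[{"jaw": 0.8,"translation": [0,0.8,0],"spin": 0},{"jaw": 0.8,"translation": [0,0.8,0],"spin": 0},{"jaw": 0.8,"translation": [0,0,0],"spin": 0}]'

```text
t: 8.8
tool_pos: [0.4247, -0.3232, 0.0254]
tcp_rot: [-1.571, 0.001, -0.523]
ft_force: [-4.0, 4.1, 10.5]
width: 0.019
```

play_rows --motion '[{"jaw": 0.8,"translation": [0,-10,0],"spin": 0},{"jaw": 0.25,"translation": [0,0,0],"spin": 0},{"jaw": 0.25,"translation": [0,0,0],"spin": 0},{"jaw": 0.25,"translation": [0,0,0],"spin": 0},{"jaw": 0.25,"translation": [0,0,0],"spin": 0},{"jaw": 0.25,"translation": [0,0,0],"spin": 0},{"jaw": 0.25,"translation": [0,0,0],"spin": 0},{"jaw": 0.25,"translation": [0,0,0],"spin": 0},{"jaw": 0.25,"translation": [0,0,0],"spin": 0},{"jaw": 0.25,"translation": [0,0,0],"spin": 0}]'

```text
t: 9.63
tool_pos: [0.4244, -0.323, 0.0337]
tcp_rot: [-1.571, 0.0, -0.523]
ft_force: [0.4, -0.3, 0.3]
width: 0.0698
```

```bash
python3 -c "
from h import *
shot(5)
plan(.4245,-.323,.0125,-30,1)
print(bot.observe()['width'])"
```

```text
t 9.7333 D mm [  0.    0.  -21.2] dyaw -0.01
[np.float64(0.0), np.float64(21.2), np.float64(0.0), np.float64(0.01)]
0.07096715277044163
```

View pics/side5.png

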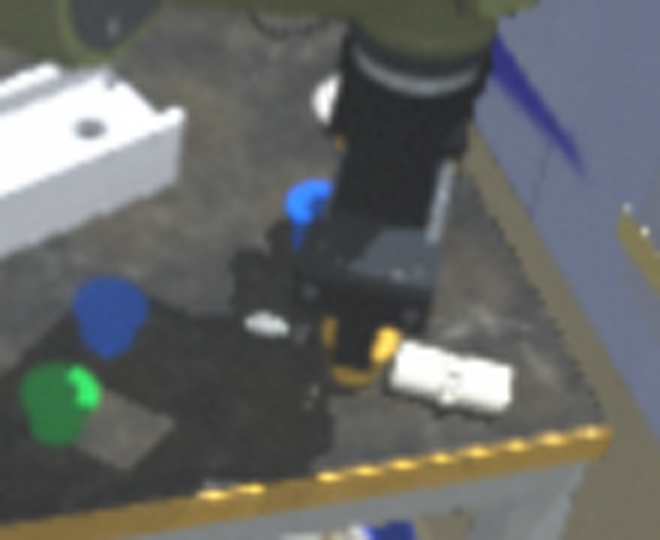

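play_rows --motion '[{"jaw": 0.25,"translation": [0,8,0],"spin": 0},{"jaw": 0.25,"translation": [0,8,0],"spin": 0},{"jaw": 0.25,"translation": [0,5,0],"spin": 0},{"jaw": 0.4,"translation": [0,0,0],"spin": 0},{"jaw": 0.5,"translation": [0,0,0],"spin": 0},{"jaw": 0.65,"translation": [0,0,0],"spin": 0},{"jaw": 0.65,"translation": [0,0,0],"spin": 0},{"jaw": 0.65,"translation": [0,0,0],"spin": 0},{"jaw": 0.65,"translation": [0,0,0],"spin": 0},{"jaw": 0.65,"translation": [0,0,0],"spin": 0},{"jaw": 0.65,"translation": [0,0,0],"spin": 0},{"jaw": 0.65,"translation": [0,0,0],"spin": 0}]' --squeeze 20

```text
t: 10.73
tool_pos: [0.4246, -0.3231, 0.0131]
tcp_rot: [-1.571, -0.0, -0.523]
ft_force: [-1.7, 0.9, 2.2]
width: 0.0412
```

play_rows --motion '[{"jaw": 0.65,"translation": [0,-10,0],"spin": 0},{"jaw": 0.65,"translation": [0,-20,0],"spin": 0},{"jaw": 0.65,"translation": [0,-30,0],"spin": 0},{"jaw": 0.65,"translation": [0,-30,0],"spin": 0},{"jaw": 0.65,"translation": [0,-30,0],"spin": 0},{"jaw": 0.65,"translation": [0,-30,0],"spin": 0},{"jaw": 0.65,"translation": [0,-30,0],"spin": 0},{"jaw": 0.65,"translation": [0,-5,0],"spin": 0},{"jaw": 0.65,"translation": [0,0,0],"spin": 0}]'

```text
t: 11.48
tool_pos: [0.4257, -0.3241, 0.2009]
tcp_rot: [-1.572, -0.006, -0.523]
ft_force: [-0.3, 0.4, -1.0]
width: 0.0412
```

```bash
python3 -c "
from h import *
shot(6,side=(100,260,290,400),top=(150,260,310,450))
plan(.605,-.1974,.2,109.6,20)
print(bot.observe()['width'])"
```

```text
t 11.5833 D mm [181.2 125.    3.8] dyaw 139.59
[np.float64(4.7), np.float64(-0.2), np.float64(9.9), np.float64(-6.98)]
[np.float64(5.9), np.float64(-0.2), np.float64(9.3), np.float64(-6.98)]
[np.float64(7.0), np.float64(-0.2), np.float64(8.5), np.float64(-6.98)]
[np.float64(8.0), np.float64(-0.2), np.float64(7.6), np.float64(-6.98)]
[np.float64(8.8), np.float64(-0.2), np.float64(6.6), np.float64(-6.98)]
[np.float64(9.6), np.float64(-0.2), np.float64(5.5), np.float64(-6.98)]
[np.float64(10.2), np.float64(-0.2), np.float64(4.2), np.float64(-6.98)]
[np.float64(10.6), np.float64(-0.2), np.float64(3.0), np.float64(-6.98)]
[np.float64(10.9), np.float64(-0.2), np.float64(1.7), np.float64(-6.98)]
[np.float64(11.0), np.float64(-0.2), np.float64(0.3), np.float64(-6.98)]
[np.float64(11.0), np.float64(-0.2), np.float64(-1.0), np.float64(-6.98)]
[np.float64(10.8), np.float64(-0.2), np.float64(-2.3), np.float64(-6.98)]
[np.float64(10.4), np.float64(-0.2), np.float64(-3.6), np.float64(-6.98)]
[np.float64(9.9), np.float64(-0.2), np.float64(-4.8), np.float64(-6.98)]
[np.float64(9.2), np.float64(-0.2), np.float64(-6.0), np.float64(-6.98)]
[np.float64(8.4), np.float64(-0.2), np.float64(-7.1), np.float64(-6.98)]
[np.float64(7.5), np.float64(-0.2), np.float64(-8.1), np.float64(-6.98)]
[np.float64(6.5), np.float64(-0.2), np.float64(-8.9), np.float64(-6.98)]
[np.float64(5.3), np.float64(-0.2), np.float64(-9.6), np.float64(-6.98)]
[np.float64(4.1), np.float64(-0.2), np.float64(-10.2), np.float64(-6.98)]
0.04091641588278953
```

View pics/side6.png

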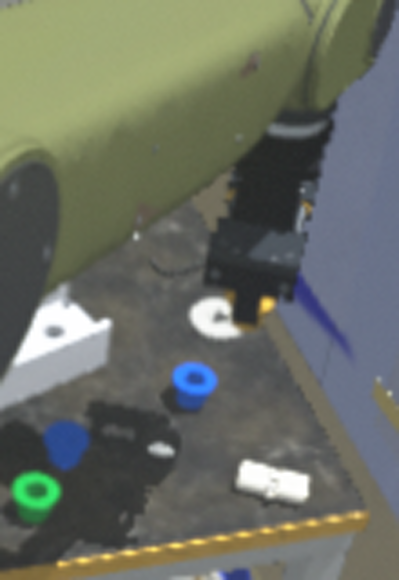

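View pics/top6.png

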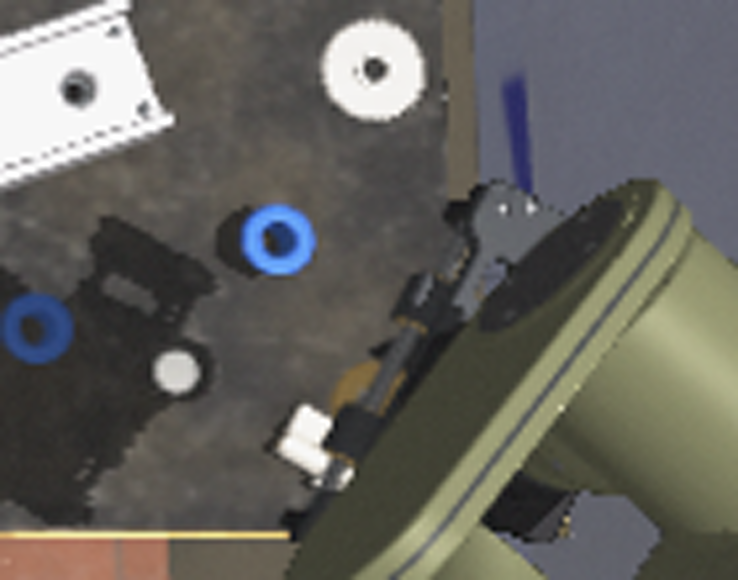

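play_rows --motion '[{"jaw": 0.65,"translation": [4.7,0,9.9],"spin": -7},{"jaw": 0.65,"translation": [5.9,0,9.3],"spin": -7},{"jaw": 0.65,"translation": [7,0,8.5],"spin": -7},{"jaw": 0.65,"translation": [8,0,7.6],"spin": -7},{"jaw": 0.65,"translation": [8.8,0,6.6],"spin": -7},{"jaw": 0.65,"translation": [9.6,0,5.5],"spin": -7},{"jaw": 0.65,"translation": [10.2,0,4.2],"spin": -7},{"jaw": 0.65,"translation": [10.6,0,3],"spin": -7},{"jaw": 0.65,"translation": [10.9,0,1.7],"spin": -7},{"jaw": 0.65,"translation": [11,0,0.3],"spin": -7},{"jaw": 0.65,"translation": [11,0,-1],"spin": -7},{"jaw": 0.65,"translation": [10.8,0,-2.3],"spin": -7},{"jaw": 0.65,"translation": [10.4,0,-3.6],"spin": -7},{"jaw": 0.65,"translation": [9.9,0,-4.8],"spin": -7},{"jaw": 0.65,"translation": [9.2,0,-6],"spin": -7},{"jaw": 0.65,"translation": [8.4,0,-7.1],"spin": -7},{"jaw": 0.65,"translation": [7.5,0,-8.1],"spin": -7},{"jaw": 0.65,"translation": [6.5,0,-8.9],"spin": -7},{"jaw": 0.65,"translation": [5.3,0,-9.6],"spin": -7},{"jaw": 0.65,"translation": [4.1,0,-10.2],"spin": -6.6}]'

```text
t: 13.25
tool_pos: [0.6041, -0.1963, 0.1937]
tcp_rot: [-1.566, -0.004, 1.919]
ft_force: [-0.1, -0.7, -2.2]
width: 0.0411
```

play_rows --motion '[{"jaw": 0.65,"translation": [0,0,0],"spin": 0},{"jaw": 0.65,"translation": [0,0,0],"spin": 0}]'

```text
t: 13.42
tool_pos: [0.6041, -0.1966, 0.1946]
tcp_rot: [-1.567, -0.003, 1.911]
ft_force: [-0.9, 0.9, -2.0]
width: 0.041
```

```bash
python3 -c "
from h import *
shot(7,side=(80,260,230,400),top=(80,260,230,430))
s=bot.observe();print(s['qpos'],s['tool_pos'],s['width'])
plan(.605,-.1974,.090,109.6,1)
plan(.605,-.1974,.050,109.6,1)
"
```

```text
[-3.99874206e-01  1.03550950e-01  1.69604555e+00 -3.06673226e-04
  1.34514400e+00 -2.31041925e+00] [ 0.60420178 -0.19726853  0.19586046] 0.04156350410961042
t 13.5167 D mm [ 8.000e-01 -1.000e-01 -1.059e+02] dyaw 0.13
[np.float64(-0.4), np.float64(105.9), np.float64(-0.7), np.float64(-0.13)]
t 13.5167 D mm [ 8.000e-01 -1.000e-01 -1.459e+02] dyaw 0.13
[np.float64(-0.4), np.float64(145.9), np.float64(-0.7), np.float64(-0.13)]
```

View pics/side7.png

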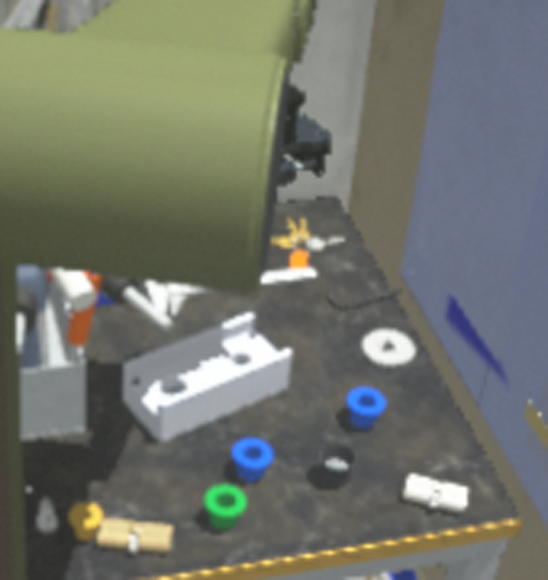

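View pics/top7.png

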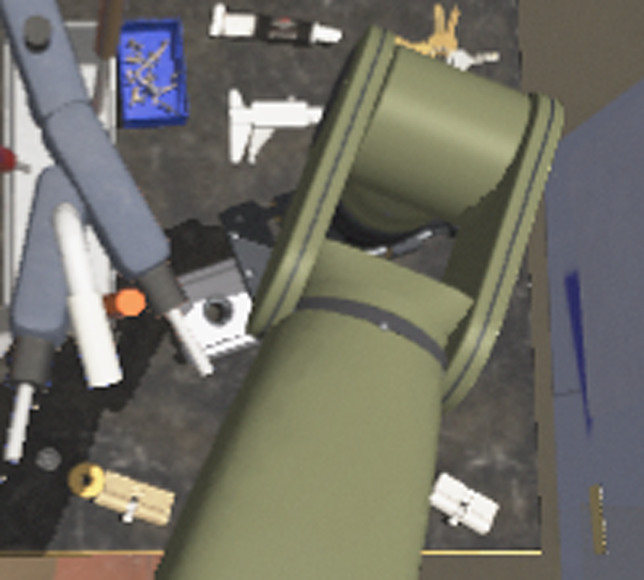

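Run:
```python
from h import *
np.set_printoptions(linewidth=200,suppress=True)
p,d=load("side",7)
v,u=np.mgrid[140:230,236:330]; v=v.ravel();u=u.ravel()
W=atd("side",np.c_[u,v],d[v,u])
B=np.array([.5834,-.1363]); y=np.array([-.334,.9426]); x=np.array([.9426,.334])
q=W[:,:2]-B; cx=q@x; cy=q@y
m=(cx>-.09)&(cx<.15)&(cy>.03)&(cy<.16)&(W[:,2]>.1)&(W[:,2]<.3)
for lo in np.arange(-.09,.15,.01):
    k=m&(cx>=lo)&(cx<lo+.01)
    if k.sum(): print("side",round(lo,2),k.sum(),"z",np.percentile(W[k,2],[0,5,50,95]).round(3),"y",np.percentile(cy[k],[0,5,95]).round(3))
# side bores
for b in [[.5834,-.1363,.034],[.6133,-.221,.034]]: print(proj("side",[b]))
```

```text
side -0.07 8 z [0.182 0.183 0.188 0.192] y [0.055 0.056 0.064]
side -0.06 24 z [0.185 0.186 0.193 0.255] y [0.056 0.058 0.146]
side -0.05 66 z [0.187 0.19  0.244 0.257] y [0.057 0.062 0.155]
side -0.04 32 z [0.186 0.191 0.253 0.259] y [0.061 0.063 0.155]
side -0.03 26 z [0.189 0.191 0.249 0.258] y [0.062 0.063 0.154]
side -0.02 16 z [0.19  0.19  0.196 0.257] y [0.063 0.065 0.153]
side -0.01 74 z [0.177 0.184 0.202 0.231] y [0.055 0.058 0.125]
side -0.0 56 z [0.142 0.15  0.187 0.237] y [0.078 0.082 0.157]
side 0.01 52 z [0.103 0.127 0.152 0.225] y [0.08  0.086 0.15 ]
side 0.02 22 z [0.101 0.104 0.126 0.215] y [0.11  0.112 0.144]
side 0.03 2 z [0.219 0.219 0.221 0.222] y [0.14 0.14 0.14]
side 0.05 36 z [0.1   0.102 0.111 0.129] y [0.137 0.139 0.156]
side 0.06 4 z [0.105 0.106 0.117 0.127] y [0.132 0.133 0.151]
side 0.07 1 z [0.102 0.102 0.102 0.102] y [0.128 0.128 0.128]
side 0.08 14 z [0.102 0.103 0.112 0.123] y [0.113 0.113 0.123]
side 0.09 2 z [0.102 0.102 0.108 0.113] y [0.08  0.082 0.114]
side 0.1 5 z [0.142 0.143 0.15  0.155] y [0.095 0.095 0.1  ]
side 0.12 5 z [0.101 0.103 0.118 0.123] y [0.087 0.087 0.089]
side 0.13 1 z [0.103 0.103 0.103 0.103] y [0.086 0.086 0.086]
[[284.139746   198.73422227]]
[[305.1330024  190.08472176]]
```

Run:
```python
from h import *
np.set_printoptions(linewidth=200,suppress=True)
p,d=load("side",7)
cv2.imwrite("pics/c6.png",cv2.resize(p[150:225,225:325,::-1],None,fx=7.5,fy=7.5,interpolation=2))
v,u=np.mgrid[150:215:3,236:300:3]
W=atd("side",np.c_[u.ravel(),v.ravel()],d[v,u].ravel()).reshape(*u.shape,3)
B=np.array([.5834,-.1363]); y=np.array([-.334,.9426]); x=np.array([.9426,.334])
q=W[...,:2]-B
for r in range(len(v)): print(v[r,0]," ".join("%4d/%4d/%4d"%(a*1000,b*1000,c*1000) for a,b,c in zip(q[r]@x,q[r]@y,W[r,:,2])))
print(u[0])
pt,dt=load("top",0); Wt=np.load("W.npy")
for (v,u) in [(174,270),(173,268),(175,272),(172,262),(173,258),(170,266),(178,268)]:
    w=Wt[v,u]; print((u,v),pt[v,u],w.round(3),((w[:2]-B)@x).round(3),((w[:2]-B)@y).round(3))
```

```text
150 -448/ 395/ 668 -450/ 392/ 668 -456/ 390/ 670 -459/ 387/ 671 -461/ 383/ 671 -463/ 380/ 671 -467/ 377/ 673 -470/ 374/ 673 -473/ 371/ 674 -477/ 369/ 675 -478/ 364/ 674 -480/ 361/ 675 -483/ 358/ 675 -487/ 356/ 677 -487/ 351/ 675 -491/ 349/ 677 -494/ 346/ 678 -496/ 343/ 678 -499/ 340/ 679 -502/ 337/ 680 -506/ 335/ 681 -507/ 331/ 680
153 -448/ 396/ 662 -450/ 392/ 663 -454/ 389/ 664 -457/ 386/ 664 -460/ 383/ 666 -463/ 380/ 666 -467/ 377/ 667 -470/ 374/ 668 -471/ 370/ 667 -476/ 368/ 670 -477/ 364/ 669 -482/ 362/ 671 -483/ 358/ 671 -485/ 355/ 670 -488/ 352/ 671 -492/ 350/ 673 -496/ 347/ 674 -498/ 344/ 674 -500/ 340/ 674 -503/ 337/ 675 -506/ 334/ 676 -507/ 330/ 675
156 -446/ 395/ 656 -449/ 392/ 657 -453/ 389/ 657 -457/ 386/ 659 -459/ 383/ 659 -462/ 380/ 660 -465/ 376/ 661 -469/ 374/ 662 -471/ 370/ 662 -473/ 366/ 662 -476/ 363/ 663 -482/ 362/ 666 -483/ 358/ 665 -485/ 354/ 665 -490/ 353/ 667 -492/ 349/ 668 -494/ 345/ 667 -496/ 342/ 668 -500/ 340/ 669 -502/ 336/ 669 -506/ 334/ 671 -507/ 330/ 670
159 -443/ 394/ 648 -447/ 391/ 650 -450/ 387/ 650 -453/ 384/ 651 -457/ 382/ 652 -459/ 378/ 652 -463
[... 6057 characters left out ...]
/  81/  -1    0/  74/   1   -3/  63/  -1   -8/  54/  -1  -14/  46/   0  -32/  45/  14  -39/  37/  15  -37/  23/   7  -39/  12/   3  -44/   3/   3  -47/  -7/   0  -52/ -16/   0  -58/ -25/   0
[236 239 242 245 248 251 254 257 260 263 266 269 272 275 278 281 284 287 290 293 296 299]
(270, 174) [246 159  96] [ 0.556 -0.043  0.226] 0.006 0.097
(268, 173) [246 161  99] [ 0.559 -0.038  0.228] 0.009 0.101
(272, 175) [246 160  99] [ 0.554 -0.048  0.225] 0.002 0.093
(262, 172) [107  67  47] [ 0.575 -0.025  0.149] 0.029 0.108
(258, 173) [246 245 243] [ 0.552 -0.012  0.267] 0.012 0.127
(266, 170) [112  86  75] [ 0.609 -0.042 -0.004] 0.056 0.081
(268, 178) [104  86  77] [ 0.552 -0.04   0.191] 0.003 0.102
```

View pics/c6.png

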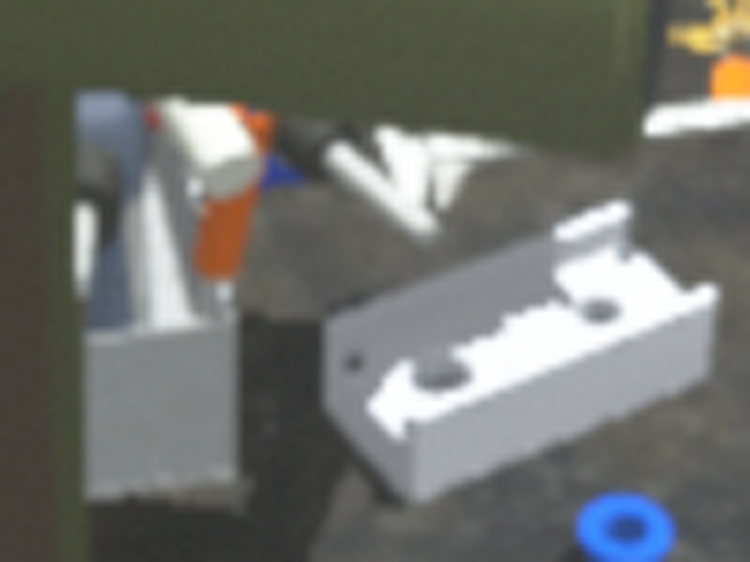

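```bash
python3 -c "
from h import *
plan(.6016,-.1879,.052,109.6,1)
"
```

```text
t 13.5167 D mm [  -2.6    9.4 -143.9] dyaw 0.13
[np.float64(9.7), np.float64(143.9), np.float64(-0.7), np.float64(-0.13)]
```

play_rows --motion '[{"jaw": 0.65,"translation": [9.7,0,-0.7],"spin": -0.1},{"jaw": 0.65,"translation": [0,25,0],"spin": 0},{"jaw": 0.65,"translation": [0,30,0],"spin": 0},{"jaw": 0.65,"translation": [0,30,0],"spin": 0},{"jaw": 0.65,"translation": [0,30,0],"spin": 0},{"jaw": 0.65,"translation": [0,20,0],"spin": 0},{"jaw": 0.65,"translation": [0,8,0],"spin": 0},{"jaw": 0.65,"translation": [0,0,0],"spin": 0},{"jaw": 0.65,"translation": [0,0,0],"spin": 0},{"jaw": 0.65,"translation": [0,0,0],"spin": 0}]'

```text
t: 14.35
tool_pos: [0.6042, -0.1885, 0.0572]
tcp_rot: [-1.574, 0.002, 1.914]
ft_force: [-0.6, 0.0, -1.1]
width: 0.041
```

```bash
python3 -c "
from h import *
plan(.6016,-.1879,.048,109.6,1)
"
```

```text
t 14.35 D mm [-2.6  0.6 -9.2] dyaw -0.09
[np.float64(1.4), np.float64(9.2), np.float64(2.2), np.float64(0.09)]
```

play_rows --motion '[{"jaw": 0.65,"translation": [0,2,0],"spin": 0},{"jaw": 0.65,"translation": [0,0,0],"spin": 0},{"jaw": 0.65,"translation": [0,2,0],"spin": 0},{"jaw": 0.65,"translation": [0,0,0],"spin": 0}]'

```text
t: 14.68
tool_pos: [0.6029, -0.188, 0.0511]
tcp_rot: [-1.571, 0.0, 1.915]
ft_force: [0.0, -0.2, -1.5]
width: 0.041
```

play_rows --motion '[{"jaw": 0.65,"translation": [0,1,1],"spin": 0},{"jaw": 0.65,"translation": [0,1,0],"spin": 0},{"jaw": 0.65,"translation": [0,0.5,0],"spin": 0},{"jaw": 0.65,"translation": [0,0,0],"spin": 0}]'

```text
t: 15.02
tool_pos: [0.6016, -0.1882, 0.0479]
tcp_rot: [-1.57, -0.0, 1.915]
ft_force: [0.4, -0.1, -1.3]
width: 0.0413
```

play_rows --motion '[{"jaw": 0.65,"translation": [0,0.7,0],"spin": 0},{"jaw": 0.65,"translation": [0,0,0],"spin": 0},{"jaw": 0.65,"translation": [0,0,0],"spin": 0}]'

```text
t: 15.27
tool_pos: [0.6018, -0.1883, 0.0475]
tcp_rot: [-1.571, -0.0, 1.915]
ft_force: [-0.2, 0.3, -0.9]
width: 0.0412
```

play_rows --motion '[{"jaw": 0.65,"translation": [0,0.7,0],"spin": 0},{"jaw": 0.65,"translation": [0,0,0],"spin": 0},{"jaw": 0.65,"translation": [0,0,0],"spin": 0}]'

```text
t: 15.52
tool_pos: [0.602, -0.1883, 0.0472]
tcp_rot: [-1.571, 0.0, 1.915]
ft_force: [-0.4, -0.1, -0.1]
width: 0.041
```

play_rows --motion '[{"jaw": 0.45,"translation": [0,0,0],"spin": 0},{"jaw": 0.4,"translation": [0,0,0],"spin": 0},{"jaw": 0.4,"translation": [0,0,0],"spin": 0},{"jaw": 0.4,"translation": [0,0,0],"spin": 0},{"jaw": 0.4,"translation": [0,0,0],"spin": 0},{"jaw": 0.4,"translation": [0,-4,0],"spin": 0},{"jaw": 0.4,"translation": [0,-15,0],"spin": 0},{"jaw": 0.4,"translation": [0,-25,0],"spin": 0},{"jaw": 0.4,"translation": [0,-30,0],"spin": 0},{"jaw": 0.4,"translation": [0,-30,0],"spin": 0},{"jaw": 0.4,"translation": [0,-20,0],"spin": 0}]'

```text
t: 16.43
tool_pos: [0.6029, -0.1887, 0.1748]
tcp_rot: [-1.574, 0.003, 1.915]
ft_force: [0.3, -0.9, 0.1]
width: 0.0574
```

```bash
python3 -c "
from h import *
plan(.46,-.33,.17,19.6,13)
"
```

```text
t 16.4333 D mm [-142.9 -141.3   -4.8] dyaw -90.11
[np.float64(-6.5), np.float64(0.4), np.float64(14.0), np.float64(6.93)]
[np.float64(-8.2), np.float64(0.4), np.float64(13.1), np.float64(6.93)]
[np.float64(-9.7), np.float64(0.4), np.float64(12.0), np.float64(6.93)]
[np.float64(-11.1), np.float64(0.4), np.float64(10.8), np.float64(6.93)]
[np.float64(-12.3), np.float64(0.4), np.float64(9.4), np.float64(6.93)]
[np.float64(-13.3), np.float64(0.4), np.float64(7.8), np.float64(6.93)]
[np.float64(-14.2), np.float64(0.4), np.float64(6.2), np.float64(6.93)]
[np.float64(-14.8), np.float64(0.4), np.float64(4.4), np.float64(6.93)]
[np.float64(-15.2), np.float64(0.4), np.float64(2.6), np.float64(6.93)]
[np.float64(-15.4), np.float64(0.4), np.float64(0.7), np.float64(6.93)]
[np.float64(-15.4), np.float64(0.4), np.float64(-1.2), np.float64(6.93)]
[np.float64(-15.2), np.float64(0.4), np.float64(-3.0), np.float64(6.93)]
[np.float64(-14.7), np.float64(0.4), np.float64(-4.8), np.float64(6.93)]
```

play_rows --motion '[{"jaw": 0.4,"translation": [-6.5,0,14],"spin": 6.93},{"jaw": 0.4,"translation": [-8.2,0,13.1],"spin": 6.93},{"jaw": 0.4,"translation": [-9.7,0,12],"spin": 6.93},{"jaw": 0.4,"translation": [-11.1,0,10.8],"spin": 6.93},{"jaw": 0.4,"translation": [-12.3,0,9.4],"spin": 6.93},{"jaw": 0.4,"translation": [-13.3,0,7.8],"spin": 6.93},{"jaw": 0.4,"translation": [-14.2,0,6.2],"spin": 6.93},{"jaw": 0.4,"translation": [-14.8,0,4.4],"spin": 6.93},{"jaw": 0.4,"translation": [-15.2,0,2.6],"spin": 6.93},{"jaw": 0.4,"translation": [-15.4,0,0.7],"spin": 6.93},{"jaw": 0.4,"translation": [-15.4,0,-1.2],"spin": 6.93},{"jaw": 0.4,"translation": [-15.2,0,-3],"spin": 6.93},{"jaw": 0.4,"translation": [-14.7,0,-4.8],"spin": 6.93}]'

```text
t: 17.52
tool_pos: [0.4584, -0.33, 0.1713]
tcp_rot: [-1.571, -0.0, 0.336]
ft_force: [0.6, 0.1, 0.4]
width: 0.0569
```

```bash
python3 -c "
from h import *
shot(8,side=(150,260,220,390),top=(130,260,225,395))
s=bot.observe();print(s['t'],s['tool_pos'],s['width'])
"
```

```text
17.6167 [ 0.4579305  -0.33064076  0.17120852] 0.05739673742142641
```

View pics/top8.png

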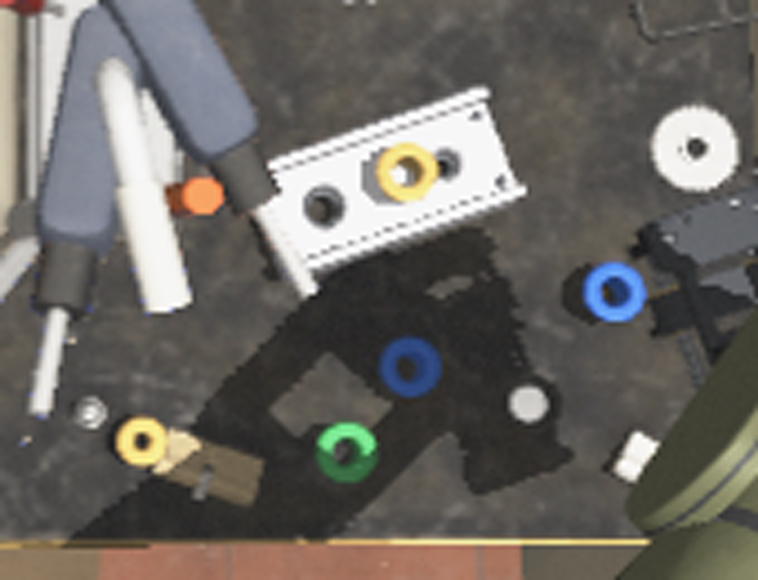

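View pics/side8.png

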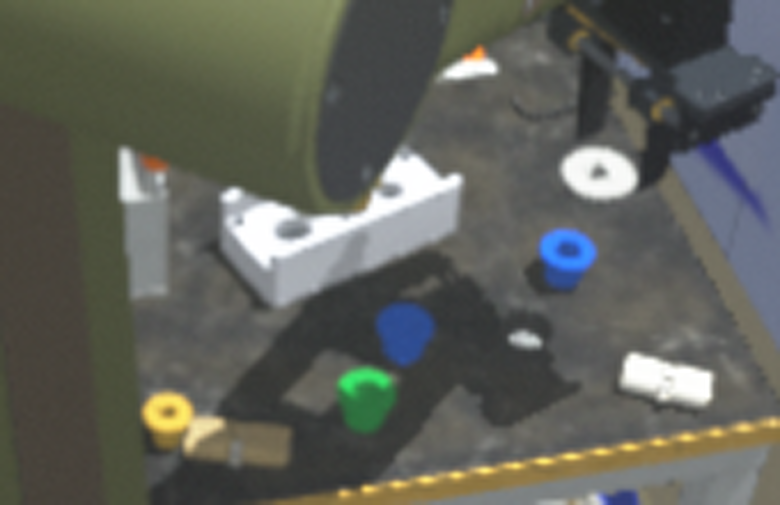

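```bash
cat > t3.py <<'E'
from h import *
def run(n,k,u,v,R,lo,hi,c0,z0):
    p,d=load(n,k); off=(u-12,v-12)
    hsv=cv2.cvtColor(p,cv2.COLOR_RGB2HSV)[v-12:v+13,u-12:u+13].astype(float)
    al=np.clip((hsv[...,1]-lo)/(hi-lo),0,1)*(hsv[...,2]>60)
    c,_=cv2.findContours((al>.5).astype(np.uint8),cv2.RETR_EXTERNAL,cv2.CHAIN_APPROX_NONE)
    m=np.zeros(al.shape,np.uint8); cv2.drawContours(m,c,-1,1,-1); m=cv2.erode(m,np.ones((3,3)))
    al=np.maximum(al,m)
    for zb in (.024,.018): print(n,k,R,*fitsil(n,al,c0,R,z0,off,zb=zb))
    return al
if __name__=="__main__":
    np.set_printoptions(linewidth=200)
    al=run("top",8,313,168,.021,25,100,(.6018,-.1883),.034)
    print((al*9).astype(int))
E
python3 t3.py; python3 -c "
from h import *
snapshot('top')
p,d=load('top',8)
g=cv2.cvtColor(p,cv2.COLOR_RGB2GRAY).astype(float)
for k in (0,6,7,8):
  g=cv2.cvtColor(load('top',k)[0],cv2.COLOR_RGB2GRAY).astype(float)
  for (u0,v0) in [(297,176)]:
    s=(247-g[v0-6:v0+7,u0-6:u0+7]).clip(0,125)
    vv,uu=np.mgrid[v0-6:v0+7,u0-6:u0+7]; c=[(uu*s).sum()/s.sum(),(vv*s).sum()/s.sum()]; print(k,c,atz('top',[c],.034))
"
```

```text
top 8 0.021 [ 0.60300579 -0.18909161] 8.305221683967705
top 8 0.021 [ 0.60336604 -0.18949409] 11.452884890426759
[[1 1 0 0 0 0 0 0 0 0 0 0 0 0 0 0 0 0 0 0 0 0 0 0 0]
 [0 1 0 0 0 0 0 0 0 0 0 0 0 0 0 0 0 0 0 0 0 0 0 0 0]
 [1 1 0 0 0 0 0 0 0 0 0 0 0 0 0 0 0 0 0 0 0 0 0 0 0]
 [0 0 0 0 0 0 0 0 0 0 0 0 0 0 0 0 0 0 0 0 0 0 0 0 0]
 [0 0 0 0 0 0 0 0 0 0 0 0 0 0 0 0 0 0 0 0 0 0 0 0 0]
 [0 0 0 0 0 0 0 0 0 0 0 0 0 0 0 0 0 0 0 0 0 0 0 0 0]
 [0 0 0 0 0 0 0 0 0 0 0 0 2 7 9 9 8 3 0 0 0 0 0 0 0]
 [0 0 0 0 0 0 0 0 0 0 3 9 9 9 9 9 9 9 8 0 0 0 0 0 0]
 [0 0 0 0 0 0 0 0 0 3 9 9 9 9 9 9 9 9 9 9 6 0 0 0 0]
 [0 0 0 0 0 0 0 0 0 9 9 9 9 9 9 9 9 9 9 9 9 5 0 0 0]
 [0 0 0 0 0 0 0 0 5 9 9 9 9 9 9 9 9 9 9 9 9 9 6 0 0]
 [0 0 0 0 0 0 0 0 8 9 9 9 9 9 9 9 9 9 9 9 9 9 9 0 0]
 [0 0 0 0 0 0 0 0 9 9 9 9 9 9 9 9 9 9 9 9 9 9 9 0 0]
 [0 0 0 0 0 0 0 0 7 9 9 9 9 9 9 9 9 9 9 9 9 9 4 0 0]
 [0 0 0 0 0 0 0 0 3 9 9 9 9 9 9 9 9 9 9 9 9 4 0 0 0]
 [0 0 0 0 0 0 0 0 0 9 9 9 9 9 9 9 9 9 9 9 8 0 0 0 0]
 [0 0 0 0 0 0 0 0 0 3 9 9 9 9 9 9 9 9 9 8 0 0 0 0 0]
 [0 0 0 0 0 0 0 0 0 0 7 9 9 9 9 9 9 9 8 3 0 0 0 0 0]
 [0 0 0 0 0 0 0 0 0 0 0 3 9 9 8 7 7 6 3 0 0 0 0 0 0]
 [0 0 0 0 0 0 0 0 0 0 0 0 0 0 0 0 0 0 0 0 0 0 0 0 0]
 [0 0 0 0 0 0 0 0 0 0 0 0 0 0 0 0 0 0 0 0 0 0 0 0 0]
 [0 0 0 0 0 0 0 0 0 0 0 0 0 0 0 0 0 0 0 0 0 0 0 0 0]
 [0 0 0 0 0 0 0 0 0 0 0 0 0 0 0 0 0 0 0 0 0 0 0 0 0]
 [0 0 0 0 0 0 0 0 0 0 0 0 0 0 0 0 0 0 0 0 0 0 0 0 0]
 [0 0 0 0 0 0 0 0 0 0 0 0 0 0 0 0 0 0 0 0 0 0 0 0 0]]
0 [np.float64(297.24275713516425), np.float64(175.89962304792675)] [[ 0.58341387 -0.13648605  0.034     ]]
6 [np.float64(297.23830954994514), np.float64(175.90351262349066)] [[ 0.58340176 -0.13647215  0.034     ]]
7 [np.float64(296.93929635295063), np.float64(174.62418484824087)] [[ 0.5873924  -0.13560776  0.034     ]]
8 [np.float64(297.2396449704142), np.float64(175.90806486960332)] [[ 0.58338756 -0.13647606  0.034     ]]
```

```bash
python3 -c "
from h import *
plan(.602,-.1883,.1565,19.6,7)
"
```

```text
t 17.6667 D mm [143.3 141.7 -14.7] dyaw -0.06
[np.float64(26.1), np.float64(2.1), np.float64(12.2), np.float64(0.01)]
[np.float64(26.1), np.float64(2.1), np.float64(12.2), np.float64(0.01)]
[np.float64(26.1), np.float64(2.1), np.float64(12.2), np.float64(0.01)]
[np.float64(26.1), np.float64(2.1), np.float64(12.2), np.float64(0.01)]
[np.float64(26.1), np.float64(2.1), np.float64(12.2), np.float64(0.01)]
[np.float64(26.1), np.float64(2.1), np.float64(12.2), np.float64(0.01)]
[np.float64(26.1), np.float64(2.1), np.float64(12.2), np.float64(0.01)]
```

play_rows --motion '[{"jaw": 0.4,"translation": [26.1,2.1,12.2],"spin": 0},{"jaw": 0.4,"translation": [26.1,2.1,12.2],"spin": 0},{"jaw": 0.4,"translation": [26.1,2.1,12.2],"spin": 0},{"jaw": 0.4,"translation": [26.1,2.1,12.2],"spin": 0},{"jaw": 0.4,"translation": [26.1,2.1,12.2],"spin": 0},{"jaw": 0.4,"translation": [26.1,2.1,12.2],"spin": 0},{"jaw": 0.4,"translation": [26.1,2.1,12.2],"spin": 0},{"jaw": 0.4,"translation": [0,25,0],"spin": 0},{"jaw": 0.4,"translation": [0,30,0],"spin": 0},{"jaw": 0.4,"translation": [0,25,0],"spin": 0},{"jaw": 0.4,"translation": [0,12,0],"spin": 0},{"jaw": 0.4,"translation": [0,0,0],"spin": 0},{"jaw": 0.4,"translation": [0,0,0],"spin": 0},{"jaw": 0.4,"translation": [0,0,0],"spin": 0},{"jaw": 0.4,"translation": [0,0,0],"spin": 0}]'

```text
t: 18.92
tool_pos: [0.604, -0.1884, 0.0667]
tcp_rot: [-1.574, -0.003, 0.343]
ft_force: [0.0, 0.6, 0.9]
width: 0.0572
```

```bash
python3 -c "
from h import *
plan(.602,-.1883,.0565,19.6,1)
"
```

```text
t 18.9167 D mm [ -2.    0.1 -10.2] dyaw -0.04
[np.float64(-1.9), np.float64(10.2), np.float64(0.7), np.float64(0.04)]
```

play_rows --motion '[{"jaw": 0.4,"translation": [0,4,0],"spin": 0},{"jaw": 0.4,"translation": [0,4,0],"spin": 0},{"jaw": 0.4,"translation": [0,0,0],"spin": 0},{"jaw": 0.4,"translation": [0,0,0],"spin": 0},{"jaw": 0.4,"translation": [0,0,0],"spin": 0}]'

```text
t: 19.33
tool_pos: [0.6023, -0.1878, 0.0561]
tcp_rot: [-1.571, 0.0, 0.342]
ft_force: [0.4, 0.1, -0.7]
width: 0.0572
```

play_rows --motion '[{"jaw": 0.55,"translation": [0,0,-0.4],"spin": 0},{"jaw": 0.65,"translation": [0,0,0],"spin": 0},{"jaw": 0.65,"translation": [0,0,0],"spin": 0},{"jaw": 0.65,"translation": [0,0,0],"spin": 0},{"jaw": 0.65,"translation": [0,0,0],"spin": 0},{"jaw": 0.65,"translation": [0,0,0],"spin": 0},{"jaw": 0.65,"translation": [0,0,0],"spin": 0}]'

```text
t: 19.92
tool_pos: [0.6026, -0.1882, 0.0563]
tcp_rot: [-1.571, -0.0, 0.342]
ft_force: [-0.4, -0.7, 1.1]
width: 0.0408
```

play_rows --motion '[{"jaw": 0.65,"translation": [0,-2.5,0],"spin": 0},{"jaw": 0.65,"translation": [0,0,0],"spin": 0},{"jaw": 0.65,"translation": [-0.4,0,14],"spin": 0},{"jaw": 0.65,"translation": [-0.5,0,14],"spin": 0},{"jaw": 0.65,"translation": [-0.5,0,14],"spin": 0},{"jaw": 0.65,"translation": [0,0,14.3],"spin": 0},{"jaw": 0.65,"translation": [0,0,0],"spin": 0},{"jaw": 0.65,"translation": [0,0,0],"spin": 0},{"jaw": 0.65,"translation": [0,0,0],"spin": 0},{"jaw": 0.65,"translation": [0,0,0],"spin": 0},{"jaw": 0.65,"translation": [0,0,0],"spin": 0}]'

```text
t: 20.83
tool_pos: [0.5825, -0.1359, 0.0588]
tcp_rot: [-1.571, -0.0, 0.342]
ft_force: [0.0, 0.7, -1.8]
width: 0.0408
```

```bash
python3 -c "
from h import *
plan(.5824,-.1356,.0563,19.6,1)
shot(9,side=(150,230,230,330),top=(130,230,250,370))
"
```

```text
t 20.8333 D mm [-0.1  0.3 -2.5] dyaw 0.0
[np.float64(-0.0), np.float64(2.5), np.float64(0.3), np.float64(-0.0)]
```

View pics/top9.png

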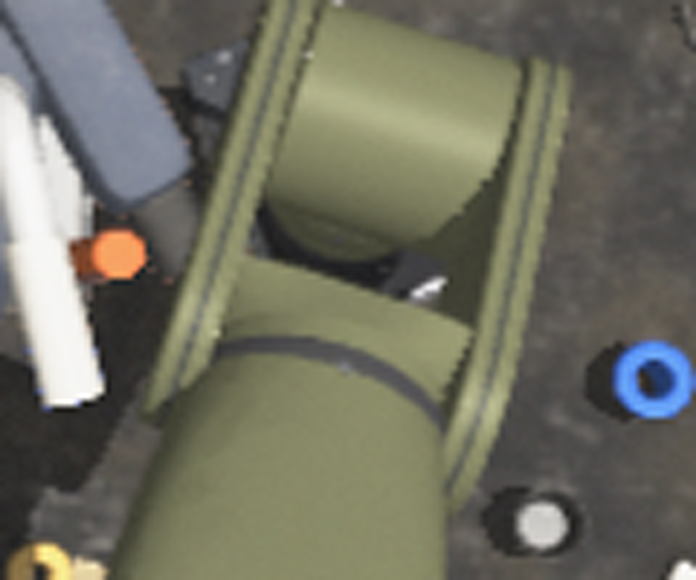

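View pics/side9.png

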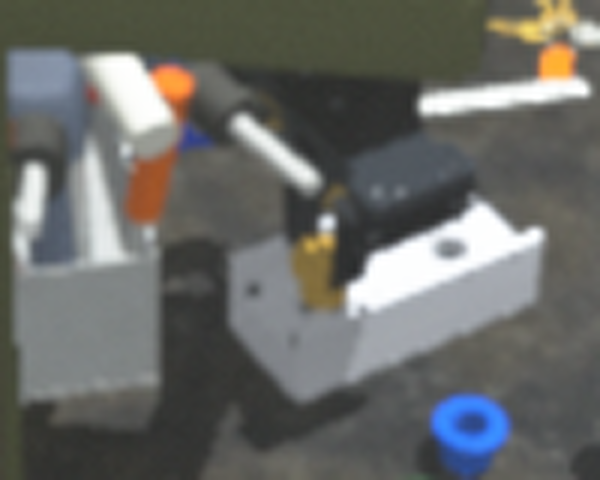

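play_rows --motion '[{"jaw": 0.65,"translation": [0,1.5,0.2],"spin": 0},{"jaw": 0.65,"translation": [0,1,0],"spin": 0},{"jaw": 0.65,"translation": [0,1,0],"spin": 0},{"jaw": 0.65,"translation": [0,0,0],"spin": 0},{"jaw": 0.65,"translation": [0,0,0],"spin": 0}]'

```text
t: 21.35
tool_pos: [0.5821, -0.1354, 0.0549]
tcp_rot: [-1.571, 0.0, 0.342]
ft_force: [0.1, 0.2, -1.6]
width: 0.0403
```

play_rows --motion '[{"jaw": 0.65,"translation": [0,1,0],"spin": 0},{"jaw": 0.65,"translation": [0,1,0],"spin": 0},{"jaw": 0.65,"translation": [0,0,0],"spin": 0},{"jaw": 0.65,"translation": [0,0,0],"spin": 0}]'

```text
t: 21.68
tool_pos: [0.5824, -0.1353, 0.0533]
tcp_rot: [-1.571, -0.0, 0.342]
ft_force: [0.8, 0.8, -1.1]
width: 0.0409
```

play_rows --motion '[{"jaw": 0.65,"translation": [0,1,0],"spin": 0},{"jaw": 0.65,"translation": [0,0,0],"spin": 0},{"jaw": 0.65,"translation": [0,0,0],"spin": 0}]'

```text
t: 21.93
tool_pos: [0.5827, -0.1353, 0.0525]
tcp_rot: [-1.571, -0.001, 0.342]
ft_force: [0.3, 0.4, -1.0]
width: 0.0408
```

play_rows --motion '[{"jaw": 0.5,"translation": [0,0,0],"spin": 0},{"jaw": 0.5,"translation": [0,0,0],"spin": 0},{"jaw": 0.5,"translation": [0,0,0],"spin": 0},{"jaw": 0.45,"translation": [0,-3,0],"spin": 0},{"jaw": 0.45,"translation": [0,0,0],"spin": 0}]'

```text
t: 22.35
tool_pos: [0.5824, -0.1355, 0.0557]
tcp_rot: [-1.571, -0.0, 0.342]
ft_force: [-0.2, 0.0, 0.1]
width: 0.0515
```

```bash
python3 -c "
from h import *
shot(10,side=(150,230,230,330),top=(130,230,250,370))
"
```

```text
(no output)
```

View pics/side10.png

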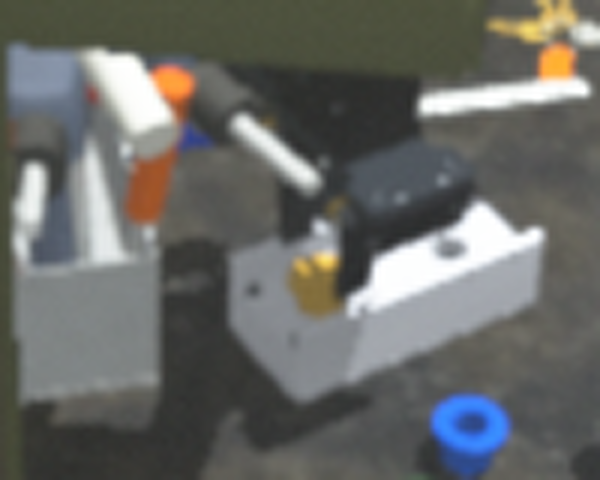

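play_rows --motion '[{"jaw": 0.45,"translation": [0,-8,0],"spin": 0},{"jaw": 0.8,"translation": [0,0,0],"spin": 0},{"jaw": 0.8,"translation": [0,0,0],"spin": 0},{"jaw": 0.8,"translation": [0,0,0],"spin": 0},{"jaw": 0.8,"translation": [0,0,0],"spin": 0},{"jaw": 0.8,"translation": [0,0,0],"spin": 0},{"jaw": 0.8,"translation": [0,0,0],"spin": 0},{"jaw": 0.8,"translation": [0,0,0],"spin": 0},{"jaw": 0.8,"translation": [0,4,0],"spin": 0},{"jaw": 0.8,"translation": [0,4,0],"spin": 0},{"jaw": 0.8,"translation": [0,2,0],"spin": 0},{"jaw": 0.8,"translation": [0,1,0],"spin": 0},{"jaw": 0.8,"translation": [0,0,0],"spin": 0},{"jaw": 0.8,"translation": [0,0,0],"spin": 0}]'

```text
t: 23.62
tool_pos: [0.5821, -0.1353, 0.052]
tcp_rot: [-1.571, 0.0, 0.342]
ft_force: [-0.3, 0.6, 0.8]
width: 0.0193
```

play_rows --motion '[{"jaw": 0.8,"translation": [0,1,0],"spin": 0},{"jaw": 0.8,"translation": [0,1,0],"spin": 0},{"jaw": 0.8,"translation": [0,1,0],"spin": 0},{"jaw": 0.8,"translation": [0,1,0],"spin": 0},{"jaw": 0.8,"translation": [0,0,0],"spin": 0}]'

```text
t: 24.03
tool_pos: [0.5821, -0.1353, 0.0479]
tcp_rot: [-1.571, 0.0, 0.342]
ft_force: [-0.7, -0.4, -0.1]
width: 0.0187
```

play_rows --motion '[{"jaw": 0.8,"translation": [0,1,0],"spin": 0},{"jaw": 0.8,"translation": [0,1,0],"spin": 0},{"jaw": 0.8,"translation": [0,0,0],"spin": 0}]'

```text
t: 24.28
tool_pos: [0.5823, -0.1354, 0.0462]
tcp_rot: [-1.571, -0.0, 0.342]
ft_force: [0.4, -0.4, 0.1]
width: 0.0188
```

play_rows --motion '[{"jaw": 0.8,"translation": [0,1,0],"spin": 0},{"jaw": 0.8,"translation": [0,1,0],"spin": 0},{"jaw": 0.8,"translation": [0,0,0],"spin": 0}]'

```text
t: 24.53
tool_pos: [0.5825, -0.1354, 0.0458]
tcp_rot: [-1.571, 0.0, 0.343]
ft_force: [-3.3, 0.7, 8.9]
width: 0.019
```

play_rows --motion '[{"jaw": 0.8,"translation": [0,1,0],"spin": 0},{"jaw": 0.8,"translation": [0,1,0],"spin": 0},{"jaw": 0.8,"translation": [0,0,0],"spin": 0}]'

```text
t: 24.78
tool_pos: [0.5825, -0.1355, 0.044]
tcp_rot: [-1.571, 0.0, 0.343]
ft_force: [-4.7, 1.5, 9.2]
width: 0.019
```

play_rows --motion '[{"jaw": 0.8,"translation": [0,0.8,0],"spin": 0},{"jaw": 0.8,"translation": [0,0.8,0],"spin": 0},{"jaw": 0.8,"translation": [0,0.8,0],"spin": 0},{"jaw": 0.8,"translation": [0,0.8,0],"spin": 0},{"jaw": 0.8,"translation": [0,0.8,0],"spin": 0},{"jaw": 0.8,"translation": [0,0,0],"spin": 0}]'

```text
t: 25.28
tool_pos: [0.5826, -0.1355, 0.0401]
tcp_rot: [-1.571, 0.0, 0.343]
ft_force: [-4.2, 1.7, 9.8]
width: 0.0191
```

play_rows --motion '[{"jaw": 0.8,"translation": [0,0.8,0],"spin": 0},{"jaw": 0.8,"translation": [0,0.8,0],"spin": 0},{"jaw": 0.8,"translation": [0,0.8,0],"spin": 0},{"jaw": 0.8,"translation": [0,0,0],"spin": 0}]'

```text
t: 25.62
tool_pos: [0.5825, -0.1355, 0.0377]
tcp_rot: [-1.571, 0.0, 0.343]
ft_force: [-5.2, 0.7, 9.1]
width: 0.0192
```

play_rows --motion '[{"jaw": 0.8,"translation": [0,0.8,0],"spin": 0},{"jaw": 0.8,"translation": [0,0.8,0],"spin": 0},{"jaw": 0.8,"translation": [0,0,0],"spin": 0}]'

```text
t: 25.87
tool_pos: [0.5826, -0.1355, 0.0361]
tcp_rot: [-1.571, 0.0, 0.343]
ft_force: [-4.7, 1.4, 9.5]
width: 0.0187
```

play_rows --motion '[{"jaw": 0.8,"translation": [0,0.8,0],"spin": 0},{"jaw": 0.8,"translation": [0,0.8,0],"spin": 0},{"jaw": 0.8,"translation": [0,0,0],"spin": 0}]'

```text
t: 26.12
tool_pos: [0.5826, -0.1355, 0.0355]
tcp_rot: [-1.571, 0.0, 0.343]
ft_force: [-7.7, 2.7, 14.4]
width: 0.019
```

play_rows --motion '[{"jaw": 0.8,"translation": [0,0.8,0],"spin": 0},{"jaw": 0.8,"translation": [0,0.5,0],"spin": 0},{"jaw": 0.8,"translation": [0,0,0],"spin": 0}]'

```text
t: 26.37
tool_pos: [0.5826, -0.1355, 0.0354]
tcp_rot: [-1.57, 0.001, 0.343]
ft_force: [-10.0, 2.6, 20.5]
width: 0.0188
```

play_rows --motion '[{"jaw": 0.8,"translation": [0,-5,0],"spin": 0},{"jaw": 0.8,"translation": [0,-20,0],"spin": 0},{"jaw": 0.4,"translation": [0,-30,0],"spin": 0},{"jaw": 0.4,"translation": [0,-32,0],"spin": 0},{"jaw": 0.4,"translation": [0,-32,0],"spin": 0},{"jaw": 0.4,"translation": [0,-32,0],"spin": 0},{"jaw": 0.4,"translation": [0,-32,0],"spin": 0},{"jaw": 0.4,"translation": [0,-32,0],"spin": 0}]'

```text
t: 27.03
tool_pos: [0.5819, -0.1353, 0.2477]
tcp_rot: [-1.571, 0.0, 0.342]
ft_force: [0.5, -0.5, 0.2]
width: 0.0531
```

```bash
python3 -c "
from h import *
plan(.42,-.16,.25,-24,8)
print(proj('top',[[.42,-.009,.03]]))
c=atz('top',[[245.2,222.2]],.04);print(c)
"
```

```text
t 27.0333 D mm [-161.9  -24.7    2.3] dyaw -43.62
[np.float64(-20.1), np.float64(-0.3), np.float64(3.9), np.float64(5.45)]
[np.float64(-20.4), np.float64(-0.3), np.float64(2.0), np.float64(5.45)]
[np.float64(-20.5), np.float64(-0.3), np.float64(0.0), np.float64(5.45)]
[np.float64(-20.4), np.float64(-0.3), np.float64(-1.9), np.float64(5.45)]
[np.float64(-20.1), np.float64(-0.3), np.float64(-3.9), np.float64(5.45)]
[np.float64(-19.7), np.float64(-0.3), np.float64(-5.8), np.float64(5.45)]
[np.float64(-19.0), np.float64(-0.3), np.float64(-7.6), np.float64(5.45)]
[np.float64(-18.2), np.float64(-0.3), np.float64(-9.4), np.float64(5.45)]
[[256.00362233 229.3043927 ]]
[[0.44131087 0.02359351 0.04      ]]
```

play_rows --motion '[{"jaw": 0.4,"translation": [-20.1,0,3.9],"spin": 5.5},{"jaw": 0.4,"translation": [-20.4,0,2],"spin": 5.5},{"jaw": 0.4,"translation": [-20.5,0,0],"spin": 5.5},{"jaw": 0.4,"translation": [-20.4,0,-1.9],"spin": 5.5},{"jaw": 0.4,"translation": [-20.1,0,-3.9],"spin": 5.5},{"jaw": 0.4,"translation": [-19.7,0,-5.8],"spin": 5.5},{"jaw": 0.4,"translation": [-19,0,-7.6],"spin": 5.5},{"jaw": 0.4,"translation": [-18.2,0,-9.4],"spin": 5.5},{"jaw": 0.4,"translation": [0,30,0],"spin": 0},{"jaw": 0.4,"translation": [0,30,0],"spin": 0},{"jaw": 0.4,"translation": [0,30,0],"spin": 0},{"jaw": 0.4,"translation": [0,30,0],"spin": 0},{"jaw": 0.4,"translation": [0,30,0],"spin": 0},{"jaw": 0.4,"translation": [0,25,0],"spin": 0},{"jaw": 0.4,"translation": [0,0,0],"spin": 0},{"jaw": 0.4,"translation": [0,0,0],"spin": 0}]'

```text
t: 28.37
tool_pos: [0.419, -0.1591, 0.0701]
tcp_rot: [-1.571, 0.003, -0.425]
ft_force: [-0.8, -0.3, 0.3]
width: 0.0571
```

```bash
python3 -c "
from h import *
shot(11,side=(140,260,210,370),top=(130,260,225,395))
plan(.4217,-.009,.07,-25,6)
"
```

```text
t 28.4667 D mm [  0.4 151.2  -3.1] dyaw -0.62
[np.float64(-10.4), np.float64(0.5), np.float64(23.0), np.float64(0.1)]
[np.float64(-10.4), np.float64(0.5), np.float64(23.0), np.float64(0.1)]
[np.float64(-10.4), np.float64(0.5), np.float64(22.9), np.float64(0.1)]
[np.float64(-10.5), np.float64(0.5), np.float64(22.9), np.float64(0.1)]
[np.float64(-10.5), np.float64(0.5), np.float64(22.9), np.float64(0.1)]
[np.float64(-10.6), np.float64(0.5), np.float64(22.9), np.float64(0.1)]
```

View pics/top11.png

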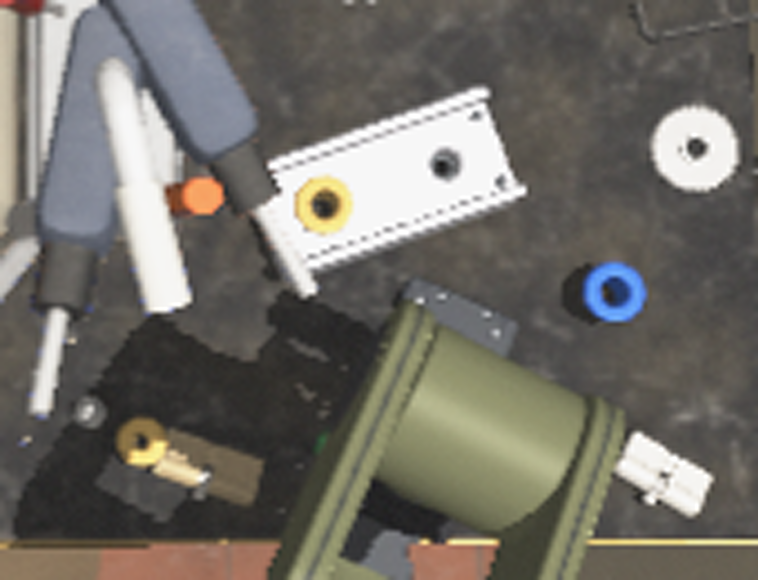

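View pics/side11.png

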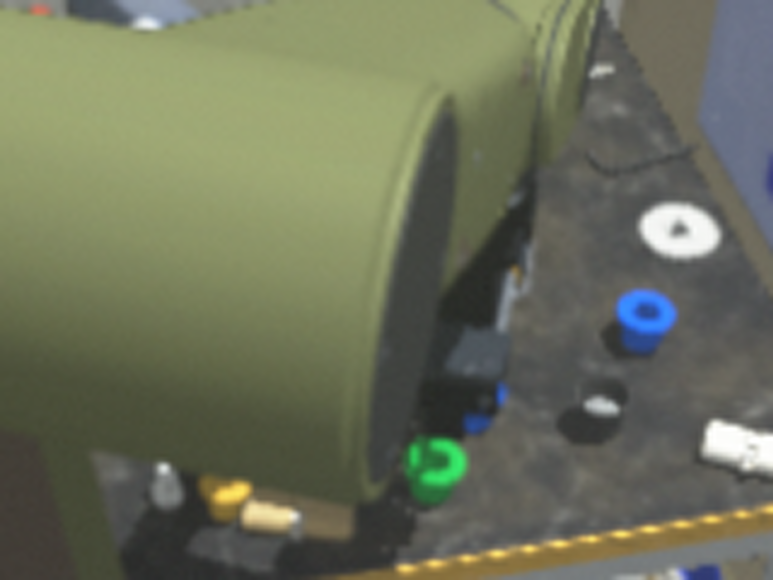

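play_rows --motion '[{"jaw": 0.4,"translation": [-10.5,0,22.9],"spin": 0},{"jaw": 0.4,"translation": [-10.5,0,22.9],"spin": 0},{"jaw": 0.4,"translation": [-10.5,0,22.9],"spin": 0},{"jaw": 0.4,"translation": [-10.5,0,22.9],"spin": 0},{"jaw": 0.4,"translation": [-10.5,0,22.9],"spin": 0},{"jaw": 0.4,"translation": [-10.5,0,22.9],"spin": 0.5},{"jaw": 0.4,"translation": [0,10,0],"spin": 0},{"jaw": 0.4,"translation": [0,10,0],"spin": 0},{"jaw": 0.4,"translation": [0,0,0],"spin": 0},{"jaw": 0.4,"translation": [0,0,0],"spin": 0},{"jaw": 0.4,"translation": [0,0,0],"spin": 0},{"jaw": 0.4,"translation": [0,0,0],"spin": 0}]'

```text
t: 29.47
tool_pos: [0.4199, -0.0093, 0.0517]
tcp_rot: [-1.571, -0.001, -0.436]
ft_force: [0.1, 0.1, 0.3]
width: 0.057
```

```bash
python3 -c "
from h import *
shot(12,side=(140,260,210,370),top=(190,260,210,310))
plan(.4217,-.009,.0185,-25,1)
"
```

```text
t 29.5667 D mm [  1.9   0.1 -33.1] dyaw -0.05
[np.float64(1.7), np.float64(33.1), np.float64(0.9), np.float64(0.05)]
```

View pics/top12.png

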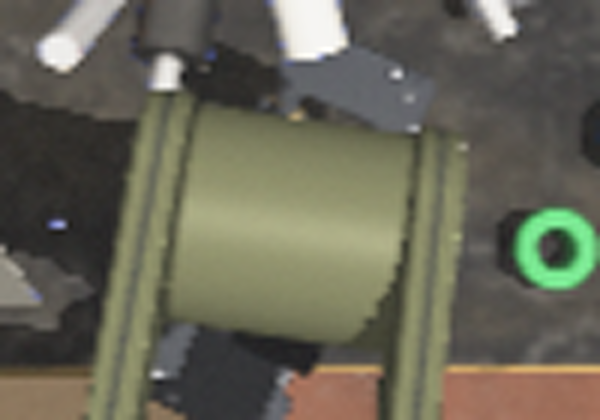

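View pics/side12.png

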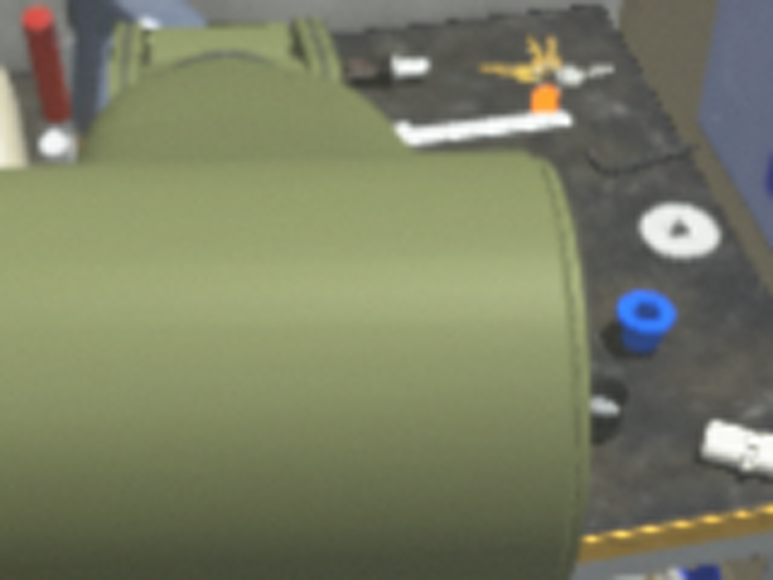

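play_rows --motion '[{"jaw": 0.4,"translation": [1.7,8,0.9],"spin": 0},{"jaw": 0.4,"translation": [0,8,0],"spin": 0},{"jaw": 0.4,"translation": [0,8,0],"spin": 0},{"jaw": 0.4,"translation": [0,5,0],"spin": 0},{"jaw": 0.4,"translation": [0,2.5,0],"spin": 0},{"jaw": 0.4,"translation": [0,0,0],"spin": 0},{"jaw": 0.4,"translation": [0,0,0],"spin": 0},{"jaw": 0.4,"translation": [0,0,0],"spin": 0}]'

```text
t: 30.23
tool_pos: [0.4216, -0.0084, 0.02]
tcp_rot: [-1.571, -0.0, -0.434]
ft_force: [0.4, -0.3, 0.3]
width: 0.0566
```

play_rows --motion '[{"jaw": 0.4,"translation": [0,1.3,-0.5],"spin": 0},{"jaw": 0.5,"translation": [0,0,0],"spin": 0},{"jaw": 0.6,"translation": [0,0,0],"spin": 0},{"jaw": 0.72,"translation": [0,0,0],"spin": 0},{"jaw": 0.72,"translation": [0,0,0],"spin": 0},{"jaw": 0.72,"translation": [0,0,0],"spin": 0},{"jaw": 0.72,"translation": [0,0,0],"spin": 0},{"jaw": 0.72,"translation": [0,0,0],"spin": 0},{"jaw": 0.72,"translation": [0,0,0],"spin": 0},{"jaw": 0.72,"translation": [0,0,0],"spin": 0}]'

```text
t: 31.07
tool_pos: [0.4213, -0.0089, 0.0186]
tcp_rot: [-1.571, -0.0, -0.434]
ft_force: [0.4, 0.2, 1.3]
width: 0.0331
```

play_rows --motion '[{"jaw": 0.72,"translation": [0,-6,0],"spin": 0},{"jaw": 0.72,"translation": [0,-15,0],"spin": 0},{"jaw": 0.72,"translation": [0,-20,0],"spin": 0},{"jaw": 0.72,"translation": [0,-13,0],"spin": 0},{"jaw": 0.72,"translation": [0,0,0],"spin": 0},{"jaw": 0.72,"translation": [10.5,0,-22.9],"spin": 0},{"jaw": 0.72,"translation": [10.5,0,-22.9],"spin": 0},{"jaw": 0.72,"translation": [10.5,0,-22.9],"spin": 0},{"jaw": 0.72,"translation": [10.5,0,-22.9],"spin": 0},{"jaw": 0.72,"translation": [10.5,0,-22.9],"spin": 0},{"jaw": 0.72,"translation": [10.5,0,-22.9],"spin": 0},{"jaw": 0.72,"translation": [0,0,0],"spin": 0}]'

```text
t: 32.07
tool_pos: [0.4202, -0.163, 0.072]
tcp_rot: [-1.572, -0.0, -0.438]
ft_force: [-0.4, 0.5, -1.1]
width: 0.033
```

```bash
python3 -c "
from h import *
shot(13,side=(140,260,210,370),top=(130,260,225,395))
plan(.6123,-.2203,.15,-70.4,9)
"
```

```text
t 32.1667 D mm [192.5 -60.1  78.4] dyaw -45.4
[np.float64(22.2), np.float64(-8.7), np.float64(3.0), np.float64(5.04)]
[np.float64(21.9), np.float64(-8.7), np.float64(4.9), np.float64(5.04)]
[np.float64(21.3), np.float64(-8.7), np.float64(6.8), np.float64(5.04)]
[np.float64(20.7), np.float64(-8.7), np.float64(8.7), np.float64(5.04)]
[np.float64(19.8), np.float64(-8.7), np.float64(10.5), np.float64(5.04)]
[np.float64(18.8), np.float64(-8.7), np.float64(12.2), np.float64(5.04)]
[np.float64(17.7), np.float64(-8.7), np.float64(13.8), np.float64(5.04)]
[np.float64(16.4), np.float64(-8.7), np.float64(15.3), np.float64(5.04)]
[np.float64(15.0), np.float64(-8.7), np.float64(16.7), np.float64(5.04)]
```

View pics/top13.png

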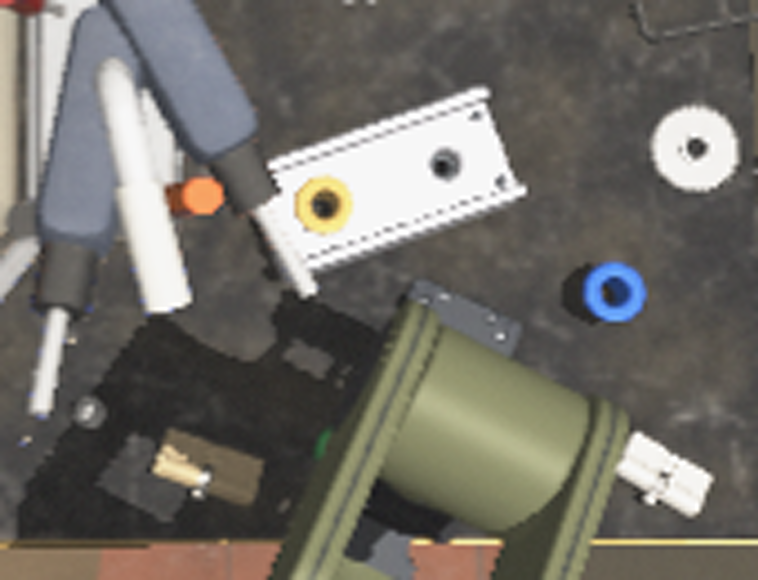

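play_rows --motion '[{"jaw": 0.72,"translation": [22.2,-12,3],"spin": 5.04},{"jaw": 0.72,"translation": [21.9,-12,4.9],"spin": 5.04},{"jaw": 0.72,"translation": [21.3,-12,6.8],"spin": 5.04},{"jaw": 0.72,"translation": [20.7,-12,8.7],"spin": 5.04},{"jaw": 0.72,"translation": [19.8,-12,10.5],"spin": 5.04},{"jaw": 0.72,"translation": [18.8,-8,12.2],"spin": 5.04},{"jaw": 0.72,"translation": [17.7,-5,13.8],"spin": 5.04},{"jaw": 0.72,"translation": [16.4,-5,15.3],"spin": 5.04},{"jaw": 0.72,"translation": [15,0,16.7],"spin": 5.04},{"jaw": 0.72,"translation": [0,0,0],"spin": 0},{"jaw": 0.72,"translation": [0,0,0],"spin": 0},{"jaw": 0.72,"translation": [0,0,0],"spin": 0},{"jaw": 0.72,"translation": [0,0,0],"spin": 0}]'

```text
t: 33.25
tool_pos: [0.6122, -0.2185, 0.1497]
tcp_rot: [-1.572, 0.001, -1.225]
ft_force: [0.3, 0.2, 0.1]
width: 0.0331
```

```bash
python3 -c "
from h import *
plan(.6123,-.2203,.0586,-70.4,1)
"
```

```text
t 33.25 D mm [  0.1  -1.8 -91.1] dyaw -0.24
[np.float64(1.7), np.float64(91.1), np.float64(-0.5), np.float64(0.24)]
```

play_rows --motion '[{"jaw": 0.72,"translation": [1.5,20,-0.5],"spin": 0.2},{"jaw": 0.72,"translation": [0,28,0],"spin": 0},{"jaw": 0.72,"translation": [0,25,0],"spin": 0},{"jaw": 0.72,"translation": [0,12,0],"spin": 0},{"jaw": 0.72,"translation": [0,6,0],"spin": 0},{"jaw": 0.72,"translation": [0,0,0],"spin": 0},{"jaw": 0.72,"translation": [0,0,0],"spin": 0},{"jaw": 0.72,"translation": [0,0,0],"spin": 0},{"jaw": 0.72,"translation": [0,0,0],"spin": 0},{"jaw": 0.72,"translation": [0,0,0],"spin": 0}]'

```text
t: 34.08
tool_pos: [0.6143, -0.2216, 0.0611]
tcp_rot: [-1.569, -0.002, -1.229]
ft_force: [0.5, -0.1, -0.1]
width: 0.0333
```

```bash
python3 -c "
from h import *
plan(.6123,-.2203,.0526,-70.4,1)
shot(14,side=(150,230,250,360),top=(130,230,270,390))
"
```

```text
t 34.0833 D mm [-2.   1.3 -8.5] dyaw 0.04
[np.float64(-1.9), np.float64(8.5), np.float64(-1.4), np.float64(-0.04)]
```

View pics/side14.png

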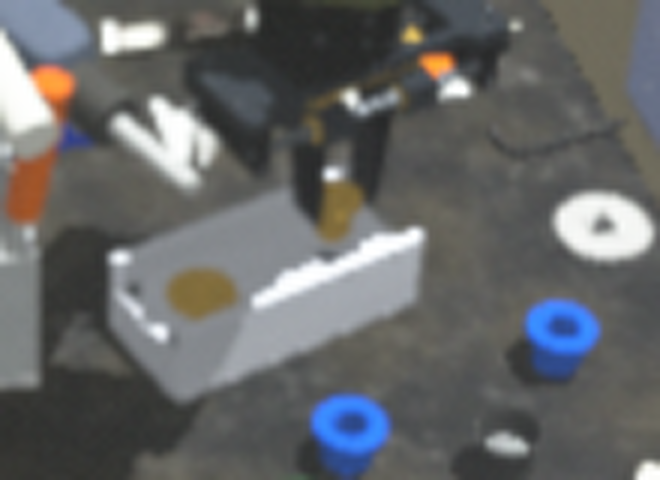

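play_rows --motion '[{"jaw": 0.72,"translation": [0,2,0],"spin": 0},{"jaw": 0.72,"translation": [0,0,0],"spin": 0},{"jaw": 0.72,"translation": [0,0,0],"spin": 0},{"jaw": 0.72,"translation": [0,0,0],"spin": 0}]'

```text
t: 34.52
tool_pos: [0.6132, -0.2211, 0.0573]
tcp_rot: [-1.571, 0.0, -1.229]
ft_force: [-0.4, 0.2, -0.5]
width: 0.0329
```

```bash
python3 -c "
from h import *
plan(.6123,-.2203,.0526,-70.4,1)
"
```

```text
t 34.5167 D mm [-0.9  0.8 -4.7] dyaw 0.04
[np.float64(-1.1), np.float64(4.7), np.float64(-0.6), np.float64(-0.04)]
```

play_rows --motion '[{"jaw": 0.72,"translation": [-1,2,-0.6],"spin": 0},{"jaw": 0.72,"translation": [0,1,0],"spin": 0},{"jaw": 0.72,"translation": [0,0,0],"spin": 0},{"jaw": 0.72,"translation": [0,0,0],"spin": 0}]'

```text
t: 34.85
tool_pos: [0.6123, -0.2204, 0.0542]
tcp_rot: [-1.571, 0.0, -1.229]
ft_force: [-0.4, 0.0, -1.2]
width: 0.0327
```

play_rows --motion '[{"jaw": 0.72,"translation": [0,1,0],"spin": 0},{"jaw": 0.72,"translation": [0,1,0],"spin": 0},{"jaw": 0.72,"translation": [0,1,0],"spin": 0},{"jaw": 0.72,"translation": [0,0,0],"spin": 0},{"jaw": 0.72,"translation": [0,0,0],"spin": 0}]'

```text
t: 35.27
tool_pos: [0.6124, -0.2204, 0.0513]
tcp_rot: [-1.571, 0.0, -1.229]
ft_force: [-0.6, 0.7, -1.1]
width: 0.0332
```

play_rows --motion '[{"jaw": 0.72,"translation": [0,1,0],"spin": 0},{"jaw": 0.72,"translation": [0,1,0],"spin": 0},{"jaw": 0.72,"translation": [0,1,0],"spin": 0},{"jaw": 0.72,"translation": [0,0,0],"spin": 0}]'

```text
t: 35.6
tool_pos: [0.6124, -0.2203, 0.0482]
tcp_rot: [-1.571, 0.0, -1.229]
ft_force: [-0.5, 0.5, -1.2]
width: 0.033
```

play_rows --motion '[{"jaw": 0.72,"translation": [0,1,0],"spin": 0},{"jaw": 0.72,"translation": [0,1,0],"spin": 0},{"jaw": 0.72,"translation": [0,0,0],"spin": 0}]'

```text
t: 35.85
tool_pos: [0.6123, -0.2203, 0.0462]
tcp_rot: [-1.571, 0.0, -1.229]
ft_force: [0.1, 0.3, -1.5]
width: 0.0328
```

play_rows --motion '[{"jaw": 0.72,"translation": [0,1,0],"spin": 0},{"jaw": 0.72,"translation": [0,1,0],"spin": 0},{"jaw": 0.72,"translation": [0,0,0],"spin": 0},{"jaw": 0.5,"translation": [0,0,0],"spin": 0},{"jaw": 0.5,"translation": [0,0,0],"spin": 0},{"jaw": 0.5,"translation": [0,0,0],"spin": 0},{"jaw": 0.5,"translation": [0,0,0],"spin": 0},{"jaw": 0.5,"translation": [0,-6,0],"spin": 0},{"jaw": 0.5,"translation": [0,-8,0],"spin": 0},{"jaw": 0.86,"translation": [0,0,0],"spin": 0},{"jaw": 0.86,"translation": [0,0,0],"spin": 0},{"jaw": 0.86,"translation": [0,0,0],"spin": 0},{"jaw": 0.86,"translation": [0,0,0],"spin": 0},{"jaw": 0.86,"translation": [0,0,0],"spin": 0},{"jaw": 0.86,"translation": [0,0,0],"spin": 0},{"jaw": 0.86,"translation": [0,0,0],"spin": 0},{"jaw": 0.86,"translation": [0,0,0],"spin": 0}]'

```text
t: 37.27
tool_pos: [0.6124, -0.2204, 0.0583]
tcp_rot: [-1.571, 0.0, -1.229]
ft_force: [0.0, 0.5, -0.5]
width: 0.0132
```

```bash
python3 -c "
from h import *
shot(15,side=(150,230,250,360),top=(130,230,270,390))
"
```

```text
(no output)
```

View pics/side15.png

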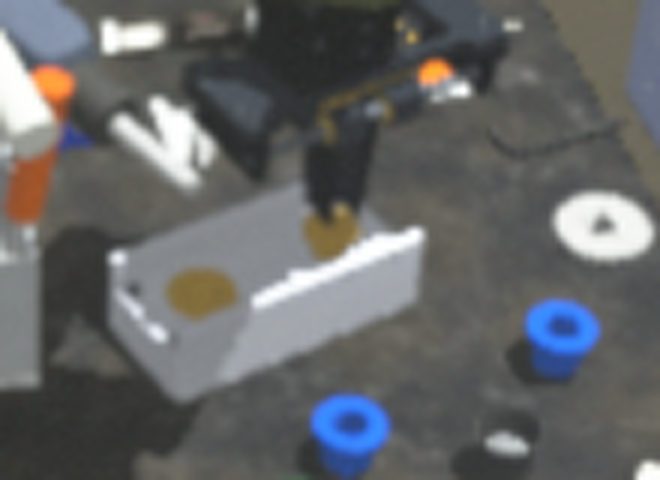

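Seated in the bore, wide one flat at (200,292) of the crop. Now push.

play_rows --motion '[{"jaw": 0.86,"translation": [0,3,0],"spin": 0},{"jaw": 0.86,"translation": [0,3,0],"spin": 0},{"jaw": 0.86,"translation": [0,2,0],"spin": 0},{"jaw": 0.86,"translation": [0,1,0],"spin": 0},{"jaw": 0.86,"translation": [0,1,0],"spin": 0},{"jaw": 0.86,"translation": [0,1,0],"spin": 0},{"jaw": 0.86,"translation": [0,0,0],"spin": 0},{"jaw": 0.86,"translation": [0,0,0],"spin": 0}]'

```text
t: 38.03
tool_pos: [0.6125, -0.2205, 0.0474]
tcp_rot: [-1.571, 0.0, -1.229]
ft_force: [0.3, -0.6, -0.0]
width: 0.0134
```

play_rows --motion '[{"jaw": 0.86,"translation": [0,0.8,0],"spin": 0},{"jaw": 0.86,"translation": [0,0.8,0],"spin": 0},{"jaw": 0.86,"translation": [0,0.8,0],"spin": 0},{"jaw": 0.86,"translation": [0,0.8,0],"spin": 0},{"jaw": 0.86,"translation": [0,0,0],"spin": 0}]'

```text
t: 38.45
tool_pos: [0.613, -0.2206, 0.0464]
tcp_rot: [-1.57, -0.0, -1.229]
ft_force: [-3.7, 1.0, 9.2]
width: 0.0134
```

play_rows --motion '[{"jaw": 0.86,"translation": [0,0.8,0],"spin": 0},{"jaw": 0.86,"translation": [0,0.8,0],"spin": 0},{"jaw": 0.86,"translation": [0,0.8,0],"spin": 0},{"jaw": 0.86,"translation": [0,0,0],"spin": 0}]'

```text
t: 38.78
tool_pos: [0.613, -0.2207, 0.0444]
tcp_rot: [-1.57, -0.001, -1.229]
ft_force: [-3.7, 1.8, 9.3]
width: 0.0129
```

play_rows --motion '[{"jaw": 0.86,"translation": [0,0.8,0],"spin": 0},{"jaw": 0.86,"translation": [0,0.8,0],"spin": 0},{"jaw": 0.86,"translation": [0,0.8,0],"spin": 0},{"jaw": 0.86,"translation": [0,0.8,0],"spin": 0},{"jaw": 0.86,"translation": [0,0.8,0],"spin": 0},{"jaw": 0.86,"translation": [0,0.8,0],"spin": 0},{"jaw": 0.86,"translation": [0,0,0],"spin": 0}]'

```text
t: 39.37
tool_pos: [0.613, -0.2206, 0.0396]
tcp_rot: [-1.57, -0.001, -1.229]
ft_force: [-4.2, 1.2, 9.2]
width: 0.0134
```

play_rows --motion '[{"jaw": 0.86,"translation": [0,0.8,0],"spin": 0},{"jaw": 0.86,"translation": [0,0.8,0],"spin": 0},{"jaw": 0.86,"translation": [0,0.8,0],"spin": 0},{"jaw": 0.86,"translation": [0,0,0],"spin": 0}]'

```text
t: 39.7
tool_pos: [0.6131, -0.2207, 0.0373]
tcp_rot: [-1.57, -0.001, -1.229]
ft_force: [-4.5, 1.5, 10.4]
width: 0.0135
```

play_rows --motion '[{"jaw": 0.86,"translation": [0,0.8,0],"spin": 0},{"jaw": 0.86,"translation": [0,0.8,0],"spin": 0},{"jaw": 0.86,"translation": [0,0,0],"spin": 0}]'

```text
t: 39.95
tool_pos: [0.613, -0.2207, 0.0356]
tcp_rot: [-1.57, -0.001, -1.229]
ft_force: [-4.7, 1.5, 10.9]
width: 0.0131
```

play_rows --motion '[{"jaw": 0.86,"translation": [0,0.8,0],"spin": 0},{"jaw": 0.86,"translation": [0,0.8,0],"spin": 0},{"jaw": 0.86,"translation": [0,0,0],"spin": 0}]'

```text
t: 40.2
tool_pos: [0.6131, -0.2206, 0.0355]
tcp_rot: [-1.571, -0.0, -1.229]
ft_force: [-7.6, 4.0, 17.6]
width: 0.0131
```

play_rows --motion '[{"jaw": 0.86,"translation": [0,0.6,0],"spin": 0},{"jaw": 0.86,"translation": [0,0,0],"spin": 0},{"jaw": 0.86,"translation": [0,-5,0],"spin": 0},{"jaw": 0.86,"translation": [0,-20,0],"spin": 0},{"jaw": 0.86,"translation": [0,-30,0],"spin": 0},{"jaw": 0.86,"translation": [0,-30,0],"spin": 0},{"jaw": 0.86,"translation": [0,-30,0],"spin": 0},{"jaw": 0.86,"translation": [0,-30,0],"spin": 0},{"jaw": 0.86,"translation": [0,-30,0],"spin": 0},{"jaw": 0.86,"translation": [0,-30,0],"spin": 0}]'

```text
t: 41.03
tool_pos: [0.6122, -0.2203, 0.2371]
tcp_rot: [-1.571, 0.0, -1.229]
ft_force: [-0.4, 0.6, -0.2]
width: 0.0134
```

```bash
python3 -c "
from h import *
plan(.45,-.36,.25,-70.4,8)
"
```

```text
t 41.0333 D mm [-162.2 -139.7   12.9] dyaw 0.04
[np.float64(9.7), np.float64(-1.6), np.float64(-25.0), np.float64(-0.0)]
[np.float64(9.7), np.float64(-1.6), np.float64(-25.0), np.float64(-0.0)]
[np.float64(9.7), np.float64(-1.6), np.float64(-25.0), np.float64(-0.0)]
[np.float64(9.7), np.float64(-1.6), np.float64(-25.0), np.float64(-0.0)]
[np.float64(9.7), np.float64(-1.6), np.float64(-25.0), np.float64(-0.0)]
[np.float64(9.6), np.float64(-1.6), np.float64(-25.0), np.float64(-0.0)]
[np.float64(9.6), np.float64(-1.6), np.float64(-25.0), np.float64(-0.0)]
[np.float64(9.6), np.float64(-1.6), np.float64(-25.0), np.float64(-0.0)]
```

play_rows --motion '[{"jaw": 0.86,"translation": [9.7,0,-25],"spin": 0},{"jaw": 0.86,"translation": [9.7,0,-25],"spin": 0},{"jaw": 0.86,"translation": [9.7,0,-25],"spin": 0},{"jaw": 0.86,"translation": [9.7,0,-25],"spin": 0},{"jaw": 0.86,"translation": [9.7,0,-25],"spin": 0},{"jaw": 0.86,"translation": [9.7,0,-25],"spin": 0},{"jaw": 0.86,"translation": [9.7,0,-25],"spin": 0},{"jaw": 0.86,"translation": [9.7,0,-25],"spin": 0},{"jaw": 0.86,"translation": [0,0,0],"spin": 0},{"jaw": 0.86,"translation": [0,0,0],"spin": 0}]'

```text
t: 41.87
tool_pos: [0.4492, -0.3612, 0.2358]
tcp_rot: [-1.57, 0.0, -1.232]
ft_force: [-0.4, 0.1, 0.5]
width: 0.0135
```

```bash
python3 -c "
from h import *
shot(16,side=(140,260,210,370),top=(130,260,225,395))
p,d=load('top',16)
v,u=np.mgrid[150:195,285:345]
W=atd('top',np.c_[u.ravel(),v.ravel()],d[v,u].ravel()).reshape(*u.shape,3)
hsv=cv2.cvtColor(p,cv2.COLOR_RGB2HSV)[150:195,285:345]
m=cv2.erode((hsv[...,1]>70).astype(np.uint8),np.ones((2,2)))>0
for n,s in (('wide',u<313),('narrow',u>=313)):
  k=m&s; P=W[k]; A=np.c_[P[:,:2]-P[:,:2].mean(0),np.ones(len(P))]; q=(abs(P[:,2]-np.median(P[:,2]))<.006)
  print(n,q.sum(),'z med',np.median(P[:,2]),'slopes',np.linalg.lstsq(A[q],P[q,2],rcond=None)[0], P[:,:2].mean(0))
f=(hsv[...,1]<20)&(hsv[...,2]>235)&(abs(W[...,2]-.034)<.008); print('floor',np.median(W[f][:,2]))
p0,_=load('top',0)
dd=np.abs(p.astype(int)-p0).sum(2)
print('loupe diff',dd[212:228,335:350].mean(),'collet',dd[216:228,239:250].mean())
"
```

```text
wide 72 z med 0.03824462419420449 slopes [0.00497971 0.03003395 0.03860872] [ 0.5831828  -0.13695453]
narrow 48 z med 0.03829972127818693 slopes [-0.04080139  0.00406481  0.03885727] [ 0.60895478 -0.21888657]
floor 0.033369506168736685
loupe diff 33.920833333333334 collet 9.386363636363637
```

View pics/top16.png

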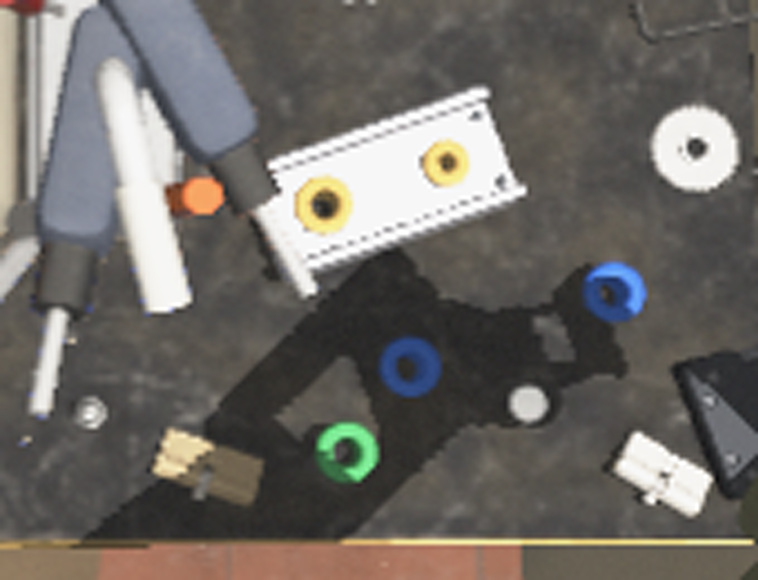

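View pics/side16.png

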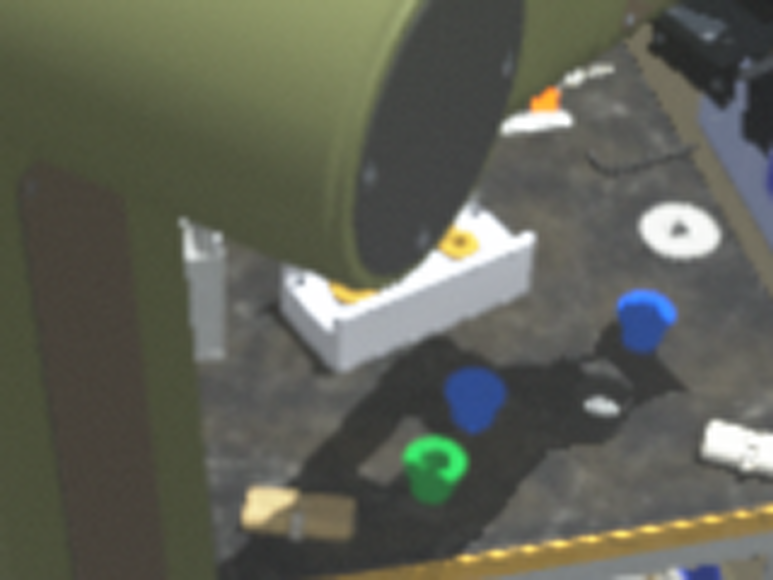

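```bash
python3 -c "
from h import *
print(bot.sign_off())"
```

```text
the job is handed in; nothing more can be done
None
```

Both brass bushings are pressed into the carriage, the larger one first. I handed the job in at about 42 s of the 72 s allowed.

**Seating:** Both pushes moved steadily at about 9–11 N. Each stopped at the same height, TCP z 0.0355 m, where the force then rose to about 20 N on the larger and 18 N on the smaller. The last top view puts both flange tops about 5 mm above the floor, against the 6 mm flange thickness. That gap is within the depth noise, and neither flange shows a tilt beyond that noise.

**Neighbouring parts:** By eye, the loupe, the collet and both lock cylinders are where they started. A pixel comparison backed this for the collet. For the loupe the difference was larger; I put that down to the arm's shadow but did not check further. I did not touch the blue and green look-alikes.

**What disagreed or failed:**
- **Fingertip position:** The fingertips sit about 4.5 mm behind the reported TCP, not 17 mm ahead of it. My first grasp closed on nothing above the flange, without moving the bushing. I then found the tip height by touching the flange lightly, at about 10 N.
- **Camera offset:** The side camera read about 3 mm off the top camera, so I used the top camera. I corrected it by about 1 mm using the larger bushing, set down once on the carriage floor.
- **Larger bushing:** A tool hangs over that end of the carriage, so I gripped the bushing again across the trough and let it drop into its bore. I then pressed it home.

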